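Straightedge flush to the glass plate

ROBOT

A 7-joint arm with a two-finger parallel gripper is mounted at the origin on the work surface. World frame = base frame: x ahead of the robot, y to its left, z up, the work surface at z = 0. Lengths are in m, angles in rad, forces in N, time in s.
With the tool pointing down it reaches from about 0.4 to 0.75 m from the base axis. Payload 19.5 kg.
Tool frame: the origin (TCP) lies at the centre of the arm's flange, where the gripper is bolted on; the fingertips stand 173 mm ahead of it and the grasp point (between the pads) lies 155 mm ahead of it; z points along the fingers, y is the line along which they close (so a half turn about z gives the same grasp; the last joint's range is limited). The gripper opens to 85 mm and grips with 20 to 120 N. Pads are 22 mm wide; open, the fingers measure 114 mm over their backs; the gripper's body (76 mm by 85 mm) begins 54 mm behind the grasp point. The pads swing forward as they close: fully open they stand 13 mm farther back than shut.
Start: joints at [-1.238, 0.707, -0.028, 1.485, 0.022, 0.951, -0.075], TCP at [0.21, 0.535, 0.405] pointing down, gripper open.
Joint ranges: [-2.71, 2.71], [-0.32, 2.16], [-1.57, 1.52], [0, 2.45], [-1.46, 4.6], [0, 2.02], [-2.83, 2.83]. Speed limits (rad/s): [1.89, 1.89, 2.57, 2.57, 3.01, 3.01, 3.01].

INTERFACE

Orientations are given as a rotation vector (axis times angle).
In Python, from bench import bot gives the robot as it stands.
- The arm moves only by the tool send_rows, never from a script. Its argument "steps" is a list of rows, each an object of numbers: "ax", "ay", "az": the turn, a rotation vector about the world's x, y, z in rad; "tx", "ty", "tz": the shift along the world's x, y, z in m; "hand": the finger opening in m, from 0 to 0.0854. A call has 1 to 5 rows; each row is the pose to reach, as a shift and turn from the pose commanded when the call began; what a row does not reach only later rows make up. A row lasts 1/8 s, in which the tool goes at most 62.5 mm and 10.7 degrees, less where a joint would pass 70% of its speed; a pose out of reach is approached as far as the arm can. A call with a gripper value outside its range is refused whole. The fingers move at their own pace and stop on an object; the grip force is fixed at half the most. Time passes only in rows, so rows that repeat a pose let the fingers close. It gives the time, the measured TCP pose, the force, the opening and the grip force at its end, in the units of the state.
- bot.observe(): the state, without advancing time (a new reading comes with each control period).
- bot.read_camera(name): name is "side" or "top"; returns a dict with "frame" (420x560x3 uint8, red, green, blue), "z_map" (420x560 float32, m along the optical axis (not along the pixel's ray), 0 where there is no reading), "vertical_fov" (degrees; the focal length in pixels is half the picture's height over the tangent of half this angle, whatever the lens; pixels are square), "cx", "cy" (the principal point, pixels), "position" and "orientation" of the camera in the world. Camera axes: x right, y down, z forward; pixel columns grow to the right and rows downward; lengths in m; the calibration is good to about 2 mm. A picture is of the moment at which its call begins.
- bot.sign_off(): hands the job in; it is judged then, once.
The state is a dict: "time_s": time; "q": joint angles; "joint_velocities": joint speeds; "effort": joint torques, N m; "tcp_pos": TCP position; "tool_rot": TCP orientation; "wrist_force": force on the tool from outside, world axes, zero at the start; "moment": the same for the moment, N m; "grip_width": opening from 0.0 (shut) to 1.0 (fully open); "grip_force": force on a finger pad.
Only numpy, scipy, OpenCV 4.12 (cv2) and the standard library are available. Lean on these libraries where they do the work, as an engineer would, in place of code of your own. Each camera call takes 0.05 s, during which the arm holds its last target. There are 200 camera calls.

TASK

Take the straightedge out of its rack, lay it flat on the open bench well clear of the plate, handle up, and let go of it. Then take it again and lay it, flat on the bench and handle up, flush along the free long edge of the clamped glass plate, not sticking out past either end of that edge, ready for the scriber to run along it. The plate is glass, so bring the straightedge up to it gently; do not drop the straightedge, and leave the other things on the bench where they are.

Things in the scene. Friction and masses are not known exactly. Their poses are not given: they have to be found in the camera images.
- straightedge: Loose aluminium bar 160 (x) x 40 (y) x 12 (z) mm, 0.23 kg; on the middle of its top face a black handle rib 50 (x) x 14 (y) x 26 mm high. Origin: centre of the 160 x 40 face without rib; z goes through the bar towards the rib's top. Same either way round. At the start it stands on edge in the rack: y up, lower edge 6 mm and upper edge 46 mm above the bench, rib pointing level away from the robot.
- straightedge_end0 (a point): Middle of the 40 mm width at the straightedge's -x end, on its underside, 80 mm from the origin.
- straightedge_end1 (a point): The same at the +x end.
- rack: Fixed dark steel rack: foot 70 (x) x 170 (y) x 6 mm, origin at the centre of its underside. Two forks, 10 mm long, 73 mm either side of the origin along y, rise to 24 mm above the bench; each has an open-topped slot 14.5 mm wide along y. The straightedge stands in both slots and lifts straight out.
- plate: Fixed white-coated glass plate 120 (x) x 220 (y) x 6 mm, 8 to 14 mm above the bench, on a grey plinth set back 8 mm under the free edge. Origin: bench level below the plate's centre. Two steel clamps, up to 33 mm high, hold its long edge at +x; the other long edge, at x = -60 mm, facing roughly the robot, is the free edge.
- plate_edge (a point): Bench level below the middle of the plate's free long edge. Same axes as the plate: y along the edge, -x away from the plate, square to the edge. With the straightedge flush its middle line lies 20 mm from this edge.
- tip_box: Bystander: blue pipette-tip box 88 x 125 x 67 mm, origin at the centre of its underside.
- reagent_bottle: Bystander: amber bottle, 34 mm across, 70 mm high, origin at the centre of its underside.
- carton: Bystander: upright carton 70 x 60 x 90 mm, origin at the centre of its underside.
- spacer_bar: Bystander: plain aluminium bar 30 x 120 x 10 mm without a handle, origin at the centre of its underside.
- tube_block: Bystander: grey tube block 70 x 120 x 35 mm with six holes, origin at the centre of its underside.
- timer: Bystander: white bench timer 60 x 75 x 18 mm, origin at the centre of its underside.
- pipette: Bystander: white pipette lying along its x axis, 240 mm long, 28 mm wide, 24 mm high, origin on the bench near its middle.
Not all that is in view belongs to the job. Several things have the shape of the straightedge; the one meant has the colours described above.

How it is judged:
By the outcome, as a careful person would: the job done as asked, in the order asked, and still so for the second after the job is handed in, with the robot touching nothing.
It also fails if it takes over 72 s, if anything falls off the work surface, if the arm or the gripper's body presses on something with over 40 N, if the wrist force passes 120 N, or if a joint passes its speed limit or range.

## Working session

There is one attempt and no reset: what is moved stays moved. The work goes in short steps, Python scripts to look and compute and a tool call to move; the robot and the scene stay as the last step left them, time stands still between calls to the robot, and variables do not carry over. Pictures are saved under pics/ and viewed, at most 10 in all, crops included, and the job is handed in when it is done.

Besides the shell and the picture viewer there is one more tool, called after "Call:" as name([rows], argument=value, ...), one row to a line, values as JSON. send_rows: Moves the arm, as the interface text tells. Its arguments: {"type":"object","properties":{"steps":{"type":"array","items":{"type":"object","properties":{"ax":{"type":"number"},"ay":{"type":"number"},"az":{"type":"number"},"tx":{"type":"number"},"ty":{"type":"number"},"tz":{"type":"number"},"hand":{"type":"number"}}}}},"required":["steps"]}

```bash
mkdir -p pics
cat > h.py <<'E'
import numpy as np, cv2
from scipy.spatial.transform import Rotation as R
def cam(bot,n):
    d=bot.read_camera(n); f=210/np.tan(np.radians(d['vertical_fov'])/2)
    o=np.array(d['orientation'],float)
    d['f']=f; d['Rm']=o if o.shape==(3,3) else (R.from_rotvec(o) if o.size==3 else R.from_quat(o)).as_matrix(); d['p']=np.array(d['position']); return d
def pts(d):
    v,u=np.mgrid[0:420,0:560]; z=d['z_map']
    c=np.stack([(u-d['cx'])/d['f']*z,(v-d['cy'])/d['f']*z,z],-1)
    return c@d['Rm'].T+d['p']
def save(n,d): cv2.imwrite(n,d['frame'][:,:,::-1])
E
python3 - <<'E'
from bench import bot
from h import *
print(bot.observe())
for n in('top','side'):
    d=cam(bot,n); save(f'pics/{n}0.png',d); np.savez(f'{n}0.npz',P=pts(d),f=d['frame'])
    print(n,d['position'],d['orientation'],d['f'],d['cx'],d['cy'],d['Rm'])
E
```

```text
{'time_s': 0.0, 'q': array([-1.2377324 ,  0.7071182 , -0.02761857,  1.48496077,  0.02200497,
        0.95087197, -0.07549807]), 'joint_velocities': array([-2.21200428e-04,  5.54197761e-04,  1.42592020e-04, -6.37087937e-04,
        1.00184580e-03,  5.00294694e-04, -2.03509764e-05]), 'effort': array([-2.57375586e-04, -8.83199072e+01,  1.23449184e+00, -2.36169791e+01,
        1.68350508e-02,  6.51126276e-03,  1.82740121e-05]), 'tcp_pos': array([0.21045382, 0.53504041, 0.40422761]), 'tool_rot': array([-5.85200227e-01, -3.08644196e+00,  1.63854806e-03]), 'wrist_force': array([-0.31063242, -1.15995878, -0.03208711]), 'moment': array([-0.0127492 ,  0.00046367,  0.03862623]), 'grip_force': 0.0, 'grip_width': 1.0008492970076242}
top [ 2.43545703e-01 -9.91959477e-04  1.35131369e+00] [-2.14456579  2.05647946 -0.22955498] 477.46259971090547 282.41936177198096 207.54490182066672 [[ 4.20084820e-02 -9.74344777e-01  2.21105274e-01]
 [-9.99116920e-01 -4.07858943e-02  1.00941150e-02]
 [-8.17171887e-04 -2.21334059e-01 -9.75197706e-01]]
side [ 0.30973    -1.22943617  0.8505191 ] [-2.12616583  0.21431568 -0.08945203] 487.61024511146775 278.1365670497958 207.67591103544405 [[ 0.98186767 -0.11794154  0.14841048]
 [-0.18845306 -0.52251768  0.83154117]
 [-0.02052615 -0.8444318  -0.53526967]]
```

View pics/top0.png

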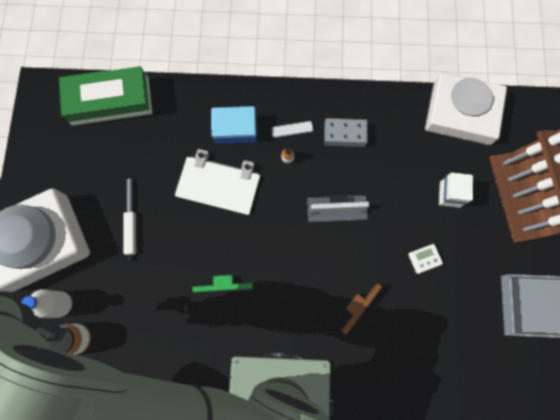

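View pics/side0.png

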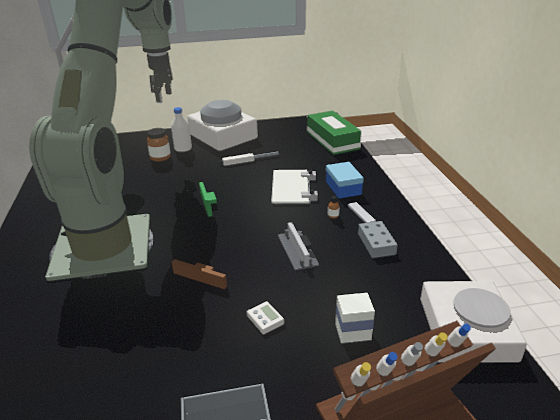

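The top view shows the plate near (218,186) with its free edge running about (177,184)–(249,212), and the straightedge in its rack at about (312–368, 206). The green and brown bars are decoys. The side view shows the plate at (292,187) and the straightedge at (297,243).

Run:
```python
from h import *
ims=[]
for n,cs in(('top',[(165,150,100,75),(295,180,100,75)]),('side',[(260,160,100,75),(265,215,100,75)])):
    D=np.load(n+'0.npz');P=D['P'];f=D['f']
    for (u,v,w,h) in cs: ims.append(cv2.resize(f[v:v+h,u:u+w,::-1],(400,300),interpolation=cv2.INTER_CUBIC))
    Z=P[...,2];X=P[...,0];Y=P[...,1]
    u,v,w,h=cs[0]; m=np.zeros(Z.shape,bool);m[v:v+h,u:u+w]=1
    m&=(f.min(-1)>150)&(Z>.005)&(Z<.022)
    m=cv2.morphologyEx(m.astype(np.uint8),cv2.MORPH_OPEN,np.ones((5,5)))>0
    q=P[m]; r=cv2.minAreaRect((q[:,:2]*1000).astype(np.float32)); print(n,'plate',np.median(q[:,2]),r,cv2.boxPoints(r).round(1).tolist())
    u,v,w,h=cs[1]; m=np.zeros(Z.shape,bool);m[v:v+h,u:u+w]=1
    m&=(Z>.032)&(Z<.07)
    q=P[m]; r=cv2.minAreaRect((q[:,:2]*1000).astype(np.float32)); print(n,'se',m.sum(),np.percentile(q[:,2],[5,50,95]),r,cv2.boxPoints(r).round(1).tolist())
    m2=m&(f.min(-1)>110); q=P[m2]; r=cv2.minAreaRect((q[:,:2]*1000).astype(np.float32)); print(n,'bar',m2.sum(),np.percentile(q[:,2],[5,50,95]),r,cv2.boxPoints(r).round(1).tolist())
    b=(Z<.01)&(Z>-.02)&(f.max(-1)<40); print('bench z',np.median(Z[b]))
    # obstacles
    m=(Z>.008)&(Z<.12)&(X>.3)&(X<.85)&(abs(Y)<.5)
    k,l,s,c=cv2.connectedComponentsWithStats(m.astype(np.uint8))
    for i in range(1,k):
        if s[i,4]>60: q=P[l==i];print(c[i].round(),q.min(0).round(3),q.max(0).round(3))
cv2.imwrite('pics/crops.png',np.vstack([np.hstack(ims[:2]),np.hstack(ims[2:])]))
```

```text
top plate 0.012921426851986717 ((608.5140380859375, 205.76077270507812), (221.9376678466797, 125.27818298339844), 77.60596466064453) [[523.5, 110.80000305175781], [645.9000244140625, 83.9000015258789], [693.5, 300.70001220703125], [571.2000122070312, 327.6000061035156]]
top se 366 [0.03296872 0.04318493 0.04868596] ((566.30908203125, -146.48724365234375), (38.454715728759766, 160.17807006835938), 4.722781658172607) [[540.5999755859375, -68.30000305175781], [553.7000122070312, -227.89999389648438], [592.0999755859375, -224.6999969482422], [578.9000244140625, -65.0999984741211]]
top bar 301 [0.03422081 0.04432217 0.04903292] ((555.2267456054688, -147.40280151367188), (16.214550018310547, 160.17807006835938), 4.722781181335449) [[540.5999755859375, -68.30000305175781], [553.7000122070312, -227.89999389648438], [569.9000244140625, -226.60000610351562], [556.7000122070312, -66.9000015258789]]
bench z -0.0011080280652681074
[133. 105.] [0.807 0.421 0.008] [0.85  0.5   0.087]
[234. 124.] [0.736 0.1   0.008] [0.832 0.229 0.075]
[446. 121.] [ 0.786 -0.5    0.008] [ 0.85  -0.405  0.076]
[345. 
[... 1367 characters left out ...]
25878906]]
bench z 0.0011534532009089826
[332. 140.] [0.807 0.41  0.009] [0.849 0.5   0.086]
[244. 158.] [0.381 0.418 0.008] [0.617 0.467 0.03 ]
[344. 179.] [0.739 0.095 0.008] [0.84  0.229 0.075]
[293. 186.] [0.529 0.082 0.008] [0.714 0.323 0.039]
[208. 198.] [0.302 0.084 0.008] [0.351 0.249 0.048]
[333. 207.] [ 0.688 -0.019  0.008] [0.722 0.016 0.075]
[374. 233.] [ 0.749 -0.229  0.008] [0.822 0.056 0.042]
[299. 246.] [ 0.517 -0.232  0.008] [ 0.595 -0.063  0.053]
[217. 277.] [ 0.3   -0.267  0.009] [ 0.343 -0.195  0.045]
[436. 298.] [ 0.789 -0.5    0.008] [ 0.85  -0.406  0.076]
[351. 307.] [ 0.576 -0.5    0.008] [ 0.65  -0.441  0.096]
[265. 317.] [ 0.38  -0.442  0.008] [ 0.46  -0.348  0.024]
```

View pics/crops.png

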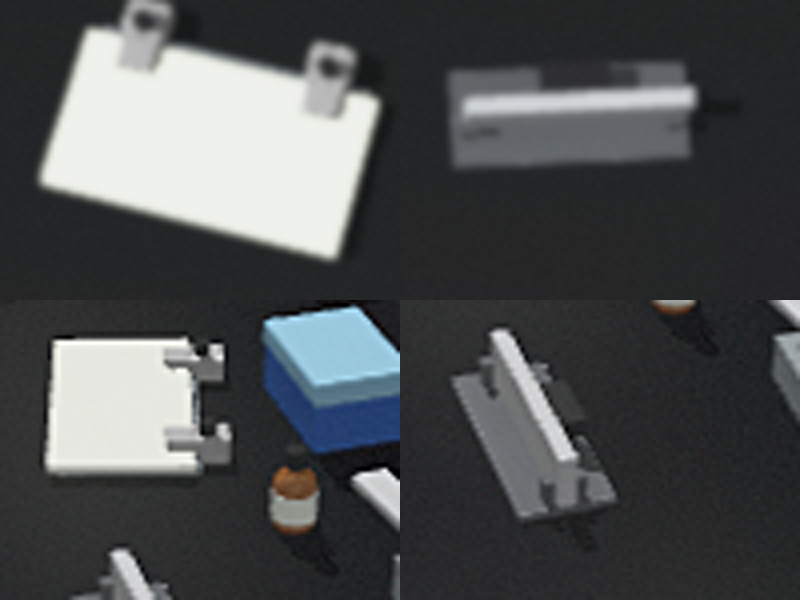

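The enlarged crops show the straightedge's top edge running (463,106)–(695,97) in the upper-right crop, with the dark rib behind it on the far side. The plate's free edge runs (40,185)–(335,260) in the upper-left crop.

My plan is to grip the rib by its 50 mm ends, with the tool tilted back about 30°. The bar can then be turned flat while the tool ends up about 30° below level.

```bash
cat >> h.py <<'E'
def go(bot,g,yaw,t,depth=.155):
    """shift/turn to bring grasp point to g; tool y along heading yaw(deg), tool tilted t deg about it from down"""
    o=bot.observe(); R0=R.from_rotvec(o['tool_rot'])
    e=np.array([np.cos(np.radians(yaw)),np.sin(np.radians(yaw)),0])
    z=R.from_rotvec(e*np.radians(t)).apply([0,0,-1])
    T=R.from_matrix(np.stack([np.cross(e,z),e,z],1))
    p=np.array(g)-depth*z
    rv=(T*R0.inv()).as_rotvec()
    print('t',o['time_s'],'shift',(p-o['tcp_pos']).round(4),'turn',rv.round(4),'deg',np.degrees(np.linalg.norm(rv)).round(1),'tcp->',p.round(3))
E
python3 - <<'E'
from bench import bot
from h import *
e=np.array([-.0823,.9966]);n=np.array([.9966,.0823])
for nm,c in(('top',(295,180,100,75)),('side',(265,215,100,75))):
    D=np.load(nm+'0.npz');P=D['P'];f=D['f'];u,v,w,h=c
    q=P[v:v+h,u:u+w].reshape(-1,3);b=f[v:v+h,u:u+w].reshape(-1,3).min(1)
    q=q[(q[:,0]<.62)]if 0 else q; b=b[:len(q)]
    m=(q[:,2]>.042)&(q[:,2]<.056)&(b>140)&(q[:,0]<.62); k=q[m]; s=k[:,:2]@n; a=k[:,:2]@e
    print(nm,m.sum(),'line',np.polyfit(k[:,1],k[:,0],1),'n',np.percentile(s,[5,50,95]).round(4),'e',a.min(),a.max(),np.median(k[:,2]))
    kk=q[(q[:,2]>.02)&(q[:,0]<.62)]; bb=kk[(kk[:,:2]@n>.558)]
    print(' rib e',np.percentile(bb[:,:2]@e,[2,98]),'n max',np.percentile(bb[:,:2]@n,98),'z',np.percentile(bb[:,2],[2,98]))
D=np.load('side0.npz');P=D['P'];f=D['f'];q=P[160:235,260:318].reshape(-1,3)
px=np.array([.9767,-.2147]);py=np.array([.2147,.9767])
q=q[(q[:,2]>.010)&(q[:,2]<.022)&(f[160:235,260:318].reshape(-1,3).min(1)>150)]
print('plate side: px',np.percentile(q[:,:2]@px,[1,99]),'py',np.percentile(q[:,:2]@py,[1,99]),'z',np.median(q[:,2]),'top-view centre',np.array([.6085,.2058])@px,np.array([.6085,.2058])@py)
go(bot,[.585,-.145,.22],94.7,0); go(bot,[.585,-.145,.20],94.7,30)
E
```

```text
top 210 line [-0.08240007  0.54159772] n [0.5343 0.5397 0.5454] e -0.26990594769698306 -0.11492834628272278 0.04549537192764386
 rib e [-0.21712979 -0.16856497] n max 0.5726691456581329 z [0.02703002 0.03831554]
side 163 line [-0.08623543  0.54285559] n [0.5365 0.5415 0.5475] e -0.2749123706414797 -0.10893174058448704 0.04773303144262331
 rib e [-0.22064344 -0.16888635] n max 0.5747800966197698 z [0.02295354 0.03756887]
plate side: px [0.49281447 0.61064642] py [0.21981304 0.43845682] z 0.016194736162615964 top-view centre 0.5501366900000001 0.33164981000000004
t 0.1 shift [ 0.3745 -0.68   -0.0293] turn [ 1.000e-03 -1.000e-04  4.569e-01] deg 26.2 tcp-> [ 0.585 -0.145  0.375]
t 0.1 shift [ 0.4518 -0.6737 -0.0701] turn [0.078  0.5223 0.4461] deg 39.6 tcp-> [ 0.662 -0.139  0.334]
```

Call:
send_rows([
  {"tx": 0.034,"ty": -0.05,"az": 0.09},
  {"tx": 0.068,"ty": -0.1,"az": 0.18},
  {"tx": 0.102,"ty": -0.15,"az": 0.27},
  {"tx": 0.136,"ty": -0.2,"az": 0.36},
  {"tx": 0.17,"ty": -0.25,"az": 0.457},
])

```text
invalid input
```

Call:
send_rows([
  {"tx": 0.034,"ty": -0.05},
  {"tx": 0.068,"ty": -0.1},
  {"tx": 0.102,"ty": -0.15},
  {"tx": 0.136,"ty": -0.2},
  {"tx": 0.17,"ty": -0.25},
])

```text
invalid input
```

Call:
send_rows([
  {"tx": 0.025,"ty": -0.04,"ay": 0.1},
  {"tx": 0.05,"ty": -0.08,"ay": 0.22},
  {"tx": 0.08,"ty": -0.12,"ay": 0.34},
  {"tx": 0.11,"ty": -0.16,"ay": 0.45},
  {"tx": 0.112,"ty": -0.174,"ay": 0.523},
])

```text
invalid input
```

Run:
```python
from bench import bot
from h import *
o=bot.observe();print(o['q'].round(3),o['tcp_pos'],R.from_rotvec(o['tool_rot']).as_matrix().round(3),o['wrist_force'],o['grip_width'])
go(bot,[.6,-.144,.17],94.75,30)
go(bot,[.5835,-.1456,.031],94.75,30)
```

```text
[-1.238  0.707 -0.028  1.485  0.022  0.951 -0.076] [0.21046432 0.53502714 0.40428467] [[-0.931  0.366 -0.   ]
 [ 0.366  0.931 -0.001]
 [-0.    -0.001 -1.   ]] [ 0.26547598 -0.00262663  0.64491186] 1.0000833370233726
t 0.1 shift [ 0.4668 -0.6726 -0.1001] turn [0.0778 0.5224 0.4469] deg 39.6 tcp-> [ 0.677 -0.138  0.304]
t 0.1 shift [ 0.4503 -0.6742 -0.2391] turn [0.0778 0.5224 0.4469] deg 39.6 tcp-> [ 0.661 -0.139  0.165]
```

Call:
send_rows([
  {"tx": 0.034,"ty": -0.05,"tz": 0,"ax": 0,"ay": 0,"az": 0.09,"hand": 0.085},
  {"tx": 0.068,"ty": -0.1,"tz": 0,"ax": 0,"ay": 0,"az": 0.18,"hand": 0.085},
  {"tx": 0.102,"ty": -0.15,"tz": 0,"ax": 0,"ay": 0,"az": 0.27,"hand": 0.085},
  {"tx": 0.136,"ty": -0.2,"tz": 0,"ax": 0,"ay": 0,"az": 0.36,"hand": 0.085},
  {"tx": 0.17,"ty": -0.25,"tz": 0,"ax": 0,"ay": 0,"az": 0.457,"hand": 0.085},
])

```text
time_s: 0.72
tcp_pos: [0.3813, 0.2834, 0.4046]
tool_rot: [-0.134, 3.139, -0.0]
wrist_force: [0.8, 0.7, -0.1]
grip_width: 0.994
grip_force: 0.0
```

Call:
send_rows([
  {"tx": 0.034,"ty": -0.05,"tz": 0,"ax": 0,"ay": 0,"az": 0,"hand": 0.085},
  {"tx": 0.068,"ty": -0.1,"tz": 0,"ax": 0,"ay": 0,"az": 0,"hand": 0.085},
  {"tx": 0.102,"ty": -0.15,"tz": 0,"ax": 0,"ay": 0,"az": 0,"hand": 0.085},
  {"tx": 0.136,"ty": -0.2,"tz": 0,"ax": 0,"ay": 0,"az": 0,"hand": 0.085},
  {"tx": 0.17,"ty": -0.25,"tz": 0,"ax": 0,"ay": 0,"az": 0,"hand": 0.085},
])

```text
time_s: 1.35
tcp_pos: [0.5513, 0.0332, 0.4046]
tool_rot: [0.129, -3.139, -0.0]
wrist_force: [0.5, 0.1, 0.5]
grip_width: 0.999
grip_force: 0.0
```

Call:
send_rows([
  {"tx": 0.025,"ty": -0.04,"tz": 0,"ax": 0,"ay": 0.1,"az": 0,"hand": 0.085},
  {"tx": 0.05,"ty": -0.08,"tz": 0,"ax": 0,"ay": 0.22,"az": 0,"hand": 0.085},
  {"tx": 0.08,"ty": -0.12,"tz": 0,"ax": 0,"ay": 0.34,"az": 0,"hand": 0.085},
  {"tx": 0.11,"ty": -0.16,"tz": 0,"ax": 0,"ay": 0.45,"az": 0,"hand": 0.085},
  {"tx": 0.112,"ty": -0.174,"tz": 0,"ax": 0,"ay": 0.523,"az": 0,"hand": 0.085},
])

```text
time_s: 1.98
tcp_pos: [0.663, -0.1403, 0.4038]
tool_rot: [0.106, -2.613, -0.03]
wrist_force: [-0.6, -0.3, 0.5]
grip_width: 0.994
grip_force: 0.0
```

Run:
```python
from bench import bot
from h import *
o=bot.observe();print(o['q'].round(3),o['tcp_pos'],R.from_rotvec(o['tool_rot']).as_matrix().round(3),o['wrist_force'],o['grip_width'])
go(bot,[.6,-.144,.17],94.75,30)
go(bot,[.5835,-.1456,.031],94.75,30)
```

```text
[ 0.196  1.071 -0.21   0.643  0.223  1.966  1.727] [ 0.66295689 -0.14027121  0.40376949] [[-0.862 -0.07  -0.503]
 [-0.081  0.997  0.001]
 [ 0.501  0.041 -0.864]] [-0.55863947 -0.27626442  0.54704227] 0.9938037480226319
t 1.975 shift [ 0.0143  0.0027 -0.0995] turn [-0.0412 -0.0049  0.0128] deg 2.5 tcp-> [ 0.677 -0.138  0.304]
t 1.975 shift [-0.0022  0.0011 -0.2385] turn [-0.0412 -0.0049  0.0128] deg 2.5 tcp-> [ 0.661 -0.139  0.165]
```

Call:
send_rows([
  {"tx": 0.012,"ty": 0.003,"tz": -0.05,"ax": -0.041,"ay": -0.005,"az": 0.013,"hand": 0.085},
  {"tx": 0.012,"ty": 0.003,"tz": -0.1,"ax": -0.041,"ay": -0.005,"az": 0.013,"hand": 0.085},
  {"tx": 0.012,"ty": 0.003,"tz": -0.15,"ax": -0.041,"ay": -0.005,"az": 0.013,"hand": 0.085},
  {"tx": 0.012,"ty": 0.003,"tz": -0.19,"ax": -0.041,"ay": -0.005,"az": 0.013,"hand": 0.085},
  {"tx": 0.012,"ty": 0.003,"tz": -0.19,"ax": -0.041,"ay": -0.005,"az": 0.013,"hand": 0.085},
])

```text
time_s: 2.6
tcp_pos: [0.6738, -0.1358, 0.2121]
tool_rot: [0.111, -2.615, 0.028]
wrist_force: [0.2, -0.3, 1.3]
grip_width: 0.992
grip_force: 0.0
```

Run:
```python
from bench import bot
from h import *
o=bot.observe();print(o['q'].round(3),o['wrist_force'])
go(bot,[.5825,-.1456,.031],94.75,30)
d=cam(bot,'side');t=cam(bot,'top')
a=cv2.resize(d['frame'][175:295,240:340,::-1],(400,480),interpolation=cv2.INTER_CUBIC)
b=cv2.resize(t['frame'][120:240,290:390,::-1],(400,480),interpolation=cv2.INTER_CUBIC)
cv2.imwrite('pics/a.png',np.hstack([a,b]))
```

```text
[ 0.187  1.27  -0.201  0.796  0.271  1.613  1.669] [ 0.18143471 -0.26416722  1.27755315]
t 2.6 shift [-0.0141 -0.0034 -0.0468] turn [-0.0009 -0.0009 -0.0016] deg 0.1 tcp-> [ 0.66  -0.139  0.165]
```

View pics/a.png

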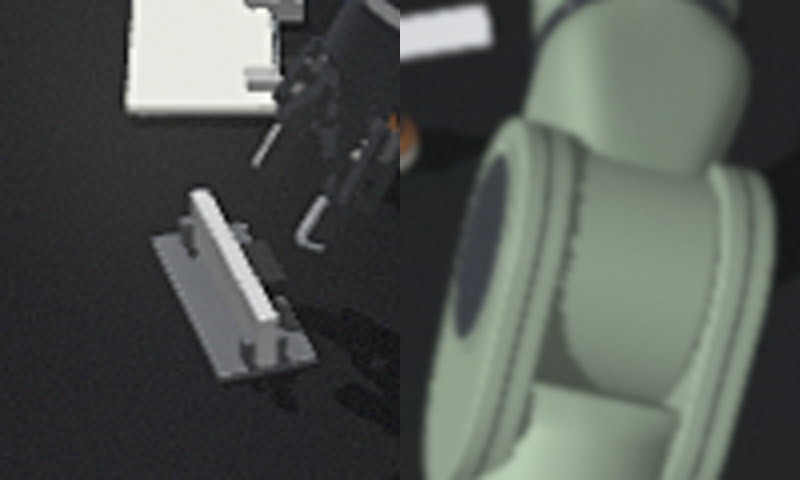

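The side crop shows the open fingers at (265,145) and (310,230), above and beyond the rib at (265,258) and straddling it. The arm blocks the top view.

Call:
send_rows([
  {"tx": 0,"ty": 0,"tz": -0.02,"ax": 0,"ay": 0,"az": 0,"hand": 0.085},
  {"tx": 0,"ty": 0,"tz": -0.046,"ax": 0,"ay": 0,"az": 0,"hand": 0.085},
  {"tx": -0.007,"ty": -0.002,"tz": -0.046,"ax": 0,"ay": 0,"az": 0,"hand": 0.085},
  {"tx": -0.014,"ty": -0.003,"tz": -0.046,"ax": 0,"ay": 0,"az": 0,"hand": 0.085},
  {"tx": -0.014,"ty": -0.003,"tz": -0.046,"ax": 0,"ay": 0,"az": 0,"hand": 0.085},
])

```text
time_s: 3.32
tcp_pos: [0.6603, -0.139, 0.168]
tool_rot: [0.11, -2.619, 0.03]
wrist_force: [0.2, -0.3, -0.2]
grip_width: 0.995
grip_force: 0.0
```

Run:
```python
from bench import bot
from h import *
o=bot.observe();print(o['q'].round(3),o['wrist_force'],o['moment'])
go(bot,[.5825,-.1456,.031],94.75,30)
d=cam(bot,'side')
a=cv2.resize(d['frame'][210:285,260:340,::-1],(640,600),interpolation=cv2.INTER_CUBIC)
cv2.imwrite('pics/b.png',a)
```

```text
[ 0.199  1.301 -0.2    0.881  0.282  1.496  1.651] [ 0.23051476 -0.25878477 -0.23073716] [ 0.0064898 -0.5354385  0.0249438]
t 3.325 shift [-0.0006 -0.0001 -0.0028] turn [ 0.      0.003  -0.0013] deg 0.2 tcp-> [ 0.66  -0.139  0.165]
```

View pics/b.png

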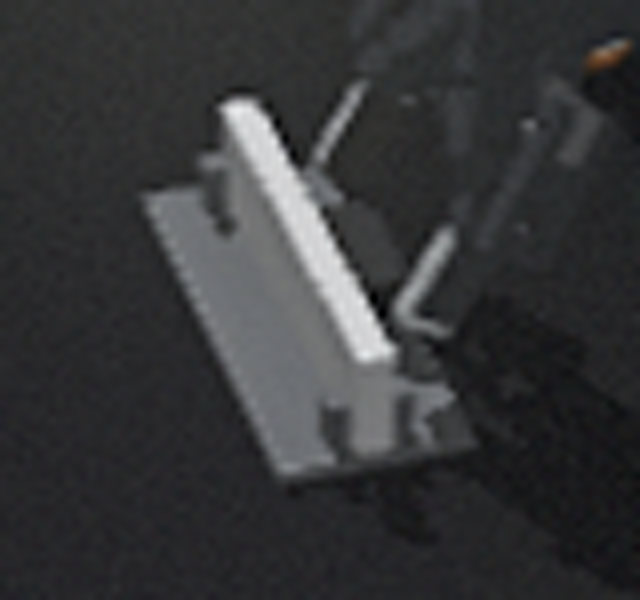

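The fingers sit at (320,170) and (410,310), either side of the rib (340–405, 205–270) and clear of the bar face. I'll close in stages.

Call:
send_rows([
  {"tx": 0,"ty": 0,"tz": 0,"ax": 0,"ay": 0,"az": 0,"hand": 0.06},
  {"tx": 0,"ty": 0,"tz": 0,"ax": 0,"ay": 0,"az": 0,"hand": 0.06},
  {"tx": 0,"ty": 0,"tz": 0,"ax": 0,"ay": 0,"az": 0,"hand": 0.056},
  {"tx": 0,"ty": 0,"tz": 0,"ax": 0,"ay": 0,"az": 0,"hand": 0.054},
  {"tx": 0,"ty": 0,"tz": 0,"ax": 0,"ay": 0,"az": 0,"hand": 0.054},
])

```text
time_s: 4.0
tcp_pos: [0.6605, -0.1389, 0.1687]
tool_rot: [0.11, -2.62, 0.03]
wrist_force: [-0.2, 0.6, 0.7]
grip_width: 0.628
grip_force: 0.0
```

Run:
```python
from bench import bot
from h import *
o=bot.observe();print(o['wrist_force'],o['moment'],o['tcp_pos'],o['grip_width'])
```

```text
[-0.16893412  0.55654897  0.65116537] [ 0.04859202 -0.53464257 -0.03176295] [ 0.66050785 -0.13890842  0.16868484] 0.6280450901777855
```

Call:
send_rows([
  {"tx": 0,"ty": 0,"tz": -0.002,"ax": 0,"ay": 0,"az": 0,"hand": 0.05},
  {"tx": 0,"ty": 0,"tz": -0.002,"ax": 0,"ay": 0,"az": 0,"hand": 0.046},
  {"tx": 0,"ty": 0,"tz": -0.002,"ax": 0,"ay": 0,"az": 0,"hand": 0.04},
  {"tx": 0,"ty": 0,"tz": -0.002,"ax": 0,"ay": 0,"az": 0,"hand": 0.035},
  {"tx": 0,"ty": 0,"tz": -0.002,"ax": 0,"ay": 0,"az": 0,"hand": 0.035},
])

```text
time_s: 4.62
tcp_pos: [0.6606, -0.139, 0.167]
tool_rot: [0.11, -2.62, 0.03]
wrist_force: [1.1, -0.4, 5.3]
grip_width: 0.566
grip_force: 61.8
```

Call:
send_rows([
  {"tx": 0,"ty": 0,"tz": 0.008,"ax": 0,"ay": 0,"az": 0,"hand": 0.035},
  {"tx": 0,"ty": 0,"tz": 0.016,"ax": 0,"ay": 0,"az": 0,"hand": 0.035},
  {"tx": 0,"ty": 0,"tz": 0.03,"ax": 0,"ay": 0,"az": 0,"hand": 0.035},
  {"tx": 0,"ty": 0,"tz": 0.055,"ax": 0,"ay": 0,"az": 0,"hand": 0.035},
  {"tx": 0,"ty": 0,"tz": 0.09,"ax": 0,"ay": 0,"az": 0,"hand": 0.035},
])

```text
time_s: 5.25
tcp_pos: [0.6604, -0.1389, 0.2585]
tool_rot: [0.11, -2.62, 0.03]
wrist_force: [0.5, -0.7, -2.6]
grip_width: 0.567
grip_force: 62.7
```

Run:
```python
from bench import bot
from h import *
o=bot.observe();print(o['wrist_force'],o['moment'],o['tcp_pos'],o['grip_width'],o['grip_force'])
d=cam(bot,'side')
a=cv2.resize(d['frame'][185:285,240:360,::-1],(720,600),interpolation=cv2.INTER_CUBIC)
cv2.imwrite('pics/c.png',a)
```

```text
[ 0.50045361 -0.65758707 -2.58168475] [ 0.04144686 -0.83927509 -0.01257353] [ 0.66037538 -0.13888473  0.25854876] 0.5666586506938681 62.714914083480835
```

View pics/c.png

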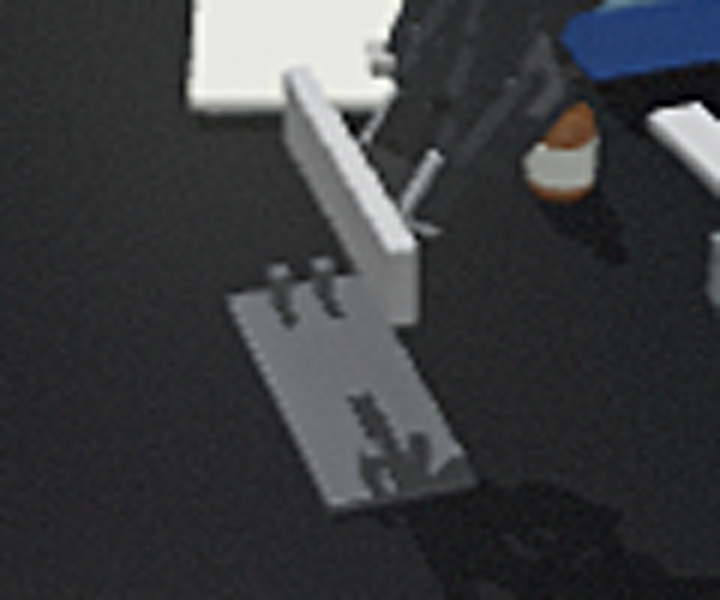

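The bar is held square and clear of the rack, spanning (290,75)–(410,320). I'll fit a quick kinematic model to see which laid-flat poses are within the joint ranges.

```bash
cat > kin.py <<'E'
import numpy as np, itertools
from scipy.spatial.transform import Rotation as R
from scipy.optimize import least_squares
Q=[[-1.2377,.7071,-.0276,1.48496,.0220,.95087,-.0755],[.196,1.071,-.21,.643,.223,1.966,1.727],[.187,1.27,-.201,.796,.271,1.613,1.669],[.199,1.301,-.2,.881,.282,1.496,1.651]]
T=[[.21045,.53504,.40423],[.66296,-.14027,.40377],[.6738,-.1358,.2121],[.6603,-.139,.168]]
W=[[-.5852,-3.0864,.0016],[.106,-2.613,-.03],[.111,-2.615,.028],[.11,-2.619,.03]]
LO=np.array([-2.71,-.32,-1.57,0,-1.46,0,-2.83]);HI=np.array([2.71,2.16,1.52,2.45,4.6,2.02,2.83])
def fk(q,s,k):
    hs,L1,a,L2,b,Lw,c,x0,bb=k
    z=lambda t:R.from_euler('z',t); y=lambda t:R.from_euler('y',t)
    r=z(s[0]*q[0]); p=r.apply([x0,0,hs]); r=r*y(s[1]*q[1])*z(s[2]*q[2]); p=p+r.apply([a,0,L1])
    r=r*y(s[3]*q[3])*z(s[4]*q[4]); p=p+r.apply([bb,0,L2]); r=r*y(s[5]*q[5]); p=p+r.apply([b,0,Lw])
    return p,r*z(s[6]*q[6]+c)
def fit():
    best=None
    for s in itertools.product([1,-1],repeat=4):
        s=[s[0],1,s[1],1,s[2],1,s[3]]
        for c in(0,np.pi/2,np.pi,-np.pi/2):
            e=sum((fk(q,s,[0]*6+[c,0,0])[1].inv()*R.from_rotvec(w)).magnitude() for q,w in zip(Q,W))
            if best is None or e<best[0]: best=(e,s,c)
    e,s,c=best
    f=lambda k:np.concatenate([fk(q,s,list(k[:6])+[c]+list(k[6:]))[0]-t for q,t in zip(Q,T)]+[.003*(k[[2,4,6,7]])])
    r=least_squares(f,[.35,.4,0,.4,0,.12,0,0]); k=list(r.x[:6])+[c]+list(r.x[6:])
    return e,s,k,np.abs(r.fun[:12]).max()
def ik(s,k,p,Rt,q0):
    f=lambda q:np.concatenate([(fk(q,s,k)[0]-p)*5,(fk(q,s,k)[1].inv()*Rt).as_rotvec(),.003*(np.array(q)-q0)])
    r=least_squares(f,np.clip(q0,LO+1e-3,HI-1e-3),bounds=(LO,HI)); return r.x,np.linalg.norm(r.fun[:6])
def tool(yaw,t):
    e=np.array([np.cos(np.radians(yaw)),np.sin(np.radians(yaw)),0]); z=R.from_rotvec(e*np.radians(t)).apply([0,0,-1])
    return R.from_matrix(np.stack([np.cross(e,z),e,z],1)),z
E
python3 - <<'E'
from kin import *
from bench import bot
o=bot.observe();Q.append(o['q']);T.append(o['tcp_pos']);W.append(o['tool_rot'])
e,s,k,m=fit();print(e,s,np.round(k,3),m)
q0=o['q'];
for g in([.66,-.17],[.62,-.1],[.56,-.04],[.5,-.08],[.45,-.05],[.66,-.25]):
  for yaw in(94.7,120,60,30,0,150,180,-85):
    q=q0.copy(); ok=[]
    for h,t in((.2,30),(.2,0),(.2,-30),(.2,-60),(.036,-60)):
        Rt,z=tool(yaw,t) ; p=np.array([*g,h])-.155*z; q,er=ik(s,k,p,Rt,q); ok.append(round(er,3))
    if ok[-1]<.02: print(g,yaw,ok,q.round(2))
E
```

```text
0.0022282606953802804 [-1, 1, -1, 1, -1, 1, -1] [ 0.333  0.616 -0.007  0.253  0.066  0.222  1.571  0.063  0.04 ] 0.02642722053794544
[0.66, -0.17] 0 [np.float64(0.0), np.float64(0.0), np.float64(0.0), np.float64(0.0), np.float64(0.0)] [-0.51  1.56  1.03  1.29 -0.06  0.73 -0.2 ]
[0.66, -0.17] 150 [np.float64(0.0), np.float64(0.0), np.float64(0.0), np.float64(0.0), np.float64(0.0)] [ 1.04  1.61 -1.38  1.38  0.57  0.74  2.83]
[0.62, -0.1] 0 [np.float64(0.0), np.float64(0.0), np.float64(0.0), np.float64(0.0), np.float64(0.0)] [-0.63  1.57  1.12  1.38 -0.21  0.75 -0.11]
[0.62, -0.1] 150 [np.float64(0.0), np.float64(0.0), np.float64(0.0), np.float64(0.0), np.float64(0.0)] [ 1.    1.54 -1.22  1.7   0.58  0.36  2.73]
[0.56, -0.04] 0 [np.float64(0.0), np.float64(0.0), np.float64(0.0), np.float64(0.0), np.float64(0.0)] [-0.76  1.58  1.19  1.53 -0.36  0.73  0.  ]
[0.56, -0.04] 150 [np.float64(0.0), np.float64(0.0), np.float64(0.0), np.float64(0.0), np.float64(0.017)] [ 0.95  1.5  -1.03  1.99  0.47  0.    2.83]
[0.56, -0.04] 180 [np.float64(0.0), np.float64(0.0), np.float64(0.0), np.float64(0.0)
[... 546 characters left out ...]
float64(0.0), np.float64(0.0), np.float64(0.055), np.float64(0.0)] [ 0.02  1.56  0.29  0.63 -0.06  1.98 -1.29]
[0.45, -0.05] 0 [np.float64(0.0), np.float64(0.0), np.float64(0.0), np.float64(0.0), np.float64(0.0)] [-0.8   1.54  1.16  2.   -0.64  0.34  0.34]
[0.45, -0.05] 180 [np.float64(0.0), np.float64(0.0), np.float64(0.0), np.float64(0.0), np.float64(0.0)] [ 0.99  1.62 -1.39  1.79  0.67  0.79  2.83]
[0.45, -0.05] -85 [np.float64(0.337), np.float64(0.0), np.float64(0.0), np.float64(0.0), np.float64(0.0)] [ 0.02  1.5   0.04  0.94  0.08  1.74 -1.47]
[0.66, -0.25] 0 [np.float64(0.0), np.float64(0.0), np.float64(0.0), np.float64(0.0), np.float64(0.0)] [-0.41  1.55  1.01  1.35  0.01  0.59 -0.21]
```

Run:
```python
from kin import *
from bench import bot
o=bot.observe()
e,s,k,m=fit()
Rt=R.from_rotvec(o['tool_rot']);p=o['tcp_pos'];q=o['q']
off=fk(q,s,k)[0]-p
for g,yaw,t in(([.57,-.13,.22],65,5),([.54,-.09,.22],40,-20),([.50,-.06,.22],15,-45),([.46,-.03,.20],0,-60),([.44,-.025,.06],0,-60)):
    Rn,z=tool(yaw,t);pn=np.array(g)-.155*z; rv=(Rn*Rt.inv()).as_rotvec()
    q,er=ik(s,k,pn+off,Rn,q)
    print((pn-p).round(3),rv.round(3),'deg',np.degrees(np.linalg.norm(rv)).round(),'tcp',pn.round(3),q.round(2),round(er,3)); p,Rt=pn,Rn
```

```text
[-0.079  0.003  0.111] [-0.074 -0.425 -0.512] deg 38.0 tcp [ 0.582 -0.136  0.374] [ 0.25  0.79 -0.06  1.38  0.02  1.06  1.33] 0.0
[-0.076  0.086 -0.009] [-0.268 -0.349 -0.429] deg 35.0 tcp [ 0.506 -0.049  0.366] [-0.11  0.63  0.44  1.98 -0.14  0.3   1.04] 0.0
[-0.034  0.095 -0.036] [-0.39  -0.203 -0.429] deg 35.0 tcp [0.472 0.046 0.33 ] [-0.61  0.87  1.1   2.17 -0.42  0.1   0.8 ] 0.0
[-0.012  0.058 -0.052] [-0.26  -0.034 -0.26 ] deg 21.0 tcp [0.46  0.104 0.278] [-0.8   1.23  1.49  2.07 -0.53  0.43  0.67] 0.0
[-0.02   0.005 -0.14 ] [0. 0. 0.] deg 0.0 tcp [0.44  0.109 0.138] [-0.76  1.41  1.15  2.17 -0.66  0.18  0.47] 0.0
```

Call:
send_rows([
  {"tx": -0.02,"ty": 0.001,"tz": 0.028,"ax": -0.018,"ay": -0.106,"az": -0.128,"hand": 0.035},
  {"tx": -0.04,"ty": 0.002,"tz": 0.056,"ax": -0.037,"ay": -0.212,"az": -0.256,"hand": 0.035},
  {"tx": -0.06,"ty": 0.003,"tz": 0.084,"ax": -0.055,"ay": -0.319,"az": -0.384,"hand": 0.035},
  {"tx": -0.079,"ty": 0.003,"tz": 0.111,"ax": -0.074,"ay": -0.425,"az": -0.512,"hand": 0.035},
])

```text
time_s: 5.8
tcp_pos: [0.5805, -0.136, 0.3701]
tool_rot: [-0.667, -2.982, -0.033]
wrist_force: [1.0, -0.2, -3.0]
grip_width: 0.571
grip_force: 63.3
```

Call:
send_rows([
  {"tx": -0.019,"ty": 0.021,"tz": 0,"ax": -0.067,"ay": -0.087,"az": -0.107,"hand": 0.035},
  {"tx": -0.038,"ty": 0.043,"tz": 0,"ax": -0.134,"ay": -0.175,"az": -0.215,"hand": 0.035},
  {"tx": -0.057,"ty": 0.065,"tz": 0,"ax": -0.201,"ay": -0.262,"az": -0.322,"hand": 0.035},
  {"tx": -0.076,"ty": 0.086,"tz": 0,"ax": -0.268,"ay": -0.349,"az": -0.429,"hand": 0.035},
])

```text
time_s: 6.3
tcp_pos: [0.5045, -0.0496, 0.3691]
tool_rot: [1.195, 2.553, -0.204]
wrist_force: [1.5, 0.7, -4.1]
grip_width: 0.566
grip_force: 63.3
```

Run:
```python
from bench import bot
from h import *
o=bot.observe();print(o['q'].round(3),o['wrist_force'],o['tcp_pos'],o['grip_width'],o['grip_force'])
go(bot,[.54,-.09,.22],40,-20);go(bot,[.50,-.06,.22],15,-45);go(bot,[.46,-.03,.20],0,-60)
```

```text
[-0.205  0.651  0.295  1.905  0.22   0.383  0.512] [ 1.52693146  0.65706914 -4.13438709] [ 0.50446213 -0.04959091  0.36913172] 0.5657885483397033 63.31946611404419
t 6.3 shift [ 0.0015  0.0002 -0.0035] turn [-0.0042  0.0016  0.0025] deg 0.3 tcp-> [ 0.506 -0.049  0.366]
t 6.3 shift [-0.0328  0.0955 -0.0395] turn [-0.3941 -0.2001 -0.4276] deg 35.2 tcp-> [0.472 0.046 0.33 ]
t 6.3 shift [-0.0445  0.1538 -0.0916] turn [-0.6728 -0.2398 -0.6678] deg 56.0 tcp-> [0.46  0.104 0.278]
```

Call:
send_rows([
  {"tx": -0.008,"ty": 0.024,"tz": -0.01,"ax": -0.099,"ay": -0.05,"az": -0.107,"hand": 0.035},
  {"tx": -0.016,"ty": 0.048,"tz": -0.02,"ax": -0.197,"ay": -0.1,"az": -0.214,"hand": 0.035},
  {"tx": -0.024,"ty": 0.072,"tz": -0.03,"ax": -0.295,"ay": -0.15,"az": -0.321,"hand": 0.035},
  {"tx": -0.033,"ty": 0.096,"tz": -0.04,"ax": -0.394,"ay": -0.2,"az": -0.428,"hand": 0.035},
  {"tx": -0.033,"ty": 0.096,"tz": -0.04,"ax": -0.394,"ay": -0.2,"az": -0.428,"hand": 0.035},
])

```text
time_s: 6.92
tcp_pos: [0.4722, 0.0492, 0.3267]
tool_rot: [1.484, 1.951, -0.621]
wrist_force: [1.0, -0.2, -2.5]
grip_width: 0.565
grip_force: 63.4
```

Run:
```python
from bench import bot
from h import *
o=bot.observe();print(o['q'].round(3),o['wrist_force'],o['tcp_pos'],o['grip_width'],o['grip_force'])
go(bot,[.50,-.06,.22],15,-45);go(bot,[.46,-.03,.20],0,-60)
```

```text
[-0.831  0.975  0.939  2.009  0.143  0.36  -0.061] [ 1.04889958 -0.22780221 -2.48351043] [0.47217847 0.04922535 0.3267043 ] 0.5649995254143538 63.4278666973114
t 6.925 shift [-0.0005 -0.0034  0.0029] turn [-0.0001 -0.0071 -0.0057] deg 0.5 tcp-> [0.472 0.046 0.33 ]
t 6.925 shift [-0.0122  0.055  -0.0492] turn [-0.2612 -0.042  -0.2651] deg 21.5 tcp-> [0.46  0.104 0.278]
```

Call:
send_rows([
  {"tx": -0.004,"ty": 0.018,"tz": -0.016,"ax": -0.087,"ay": -0.014,"az": -0.088,"hand": 0.035},
  {"tx": -0.008,"ty": 0.036,"tz": -0.032,"ax": -0.174,"ay": -0.028,"az": -0.177,"hand": 0.035},
  {"tx": -0.012,"ty": 0.055,"tz": -0.049,"ax": -0.261,"ay": -0.042,"az": -0.265,"hand": 0.035},
  {"tx": -0.012,"ty": 0.055,"tz": -0.049,"ax": -0.261,"ay": -0.042,"az": -0.265,"hand": 0.035},
])

```text
time_s: 7.42
tcp_pos: [0.4608, 0.1017, 0.2779]
tool_rot: [1.588, 1.583, -0.913]
wrist_force: [0.6, -0.8, -2.2]
grip_width: 0.562
grip_force: 63.5
```

Run:
```python
from bench import bot
from h import *
o=bot.observe();print(o['q'].round(3),o['wrist_force'],o['tcp_pos'],o['grip_width'],o['grip_force'])
go(bot,[.46,-.03,.20],0,-60);go(bot,[.44,-.025,.055],0,-60)
d=cam(bot,'side');t=cam(bot,'top')
P=pts(d);save('pics/d_full.png',d)
m=(P[...,2]>.12)&(P[...,2]<.26)&(P[...,0]>.34)&(P[...,0]<.58)&(P[...,1]<0)&(d['frame'].min(-1)>90)
q=P[m];print(m.sum(),q.min(0),q.max(0)); c=q.mean(0);print(c,np.linalg.svd(q-c,full_matrices=False)[2].round(3))
cv2.imwrite('pics/d.png',np.hstack([cv2.resize(d['frame'][120:270,220:370,::-1],(400,400)),cv2.resize(t['frame'][120:320,180:380,::-1],(400,400))]))
```

```text
[-0.979  1.237  1.068  1.906  0.037  0.669 -0.273] [ 0.62880134 -0.76603476 -2.19092349] [0.4607674  0.10172894 0.27786087] 0.5618646948172913 63.51704120635986
t 7.425 shift [-0.0008  0.0025 -0.0004] turn [-0.0026  0.0006  0.0023] deg 0.2 tcp-> [0.46  0.104 0.278]
t 7.425 shift [-0.0208  0.0075 -0.1454] turn [-0.0026  0.0006  0.0023] deg 0.2 tcp-> [0.44  0.109 0.133]
1046 [ 0.3829149  -0.75246955  0.12029371] [ 0.57990138 -0.01149943  0.22398273]
[ 0.49960528 -0.35234808  0.18470252] [[ 0.121 -0.993  0.018]
 [ 0.993  0.121 -0.006]
 [-0.003 -0.019 -1.   ]]
```

View pics/d.png

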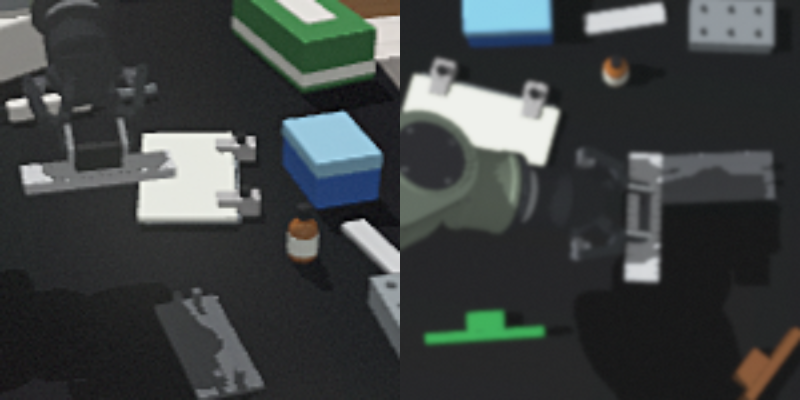

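The bar is level with its handle up, at about (25–175, 170) in the side crop and (643,155–280) in the top crop. I'll lower it now and check that it's level.

Call:
send_rows([
  {"tx": -0.006,"ty": 0.002,"tz": -0.04,"ax": 0,"ay": 0,"az": 0,"hand": 0.035},
  {"tx": -0.012,"ty": 0.004,"tz": -0.08,"ax": 0,"ay": 0,"az": 0,"hand": 0.035},
  {"tx": -0.018,"ty": 0.006,"tz": -0.12,"ax": 0,"ay": 0,"az": 0,"hand": 0.035},
  {"tx": -0.021,"ty": 0.007,"tz": -0.145,"ax": 0,"ay": 0,"az": 0,"hand": 0.035},
  {"tx": -0.021,"ty": 0.007,"tz": -0.145,"ax": 0,"ay": 0,"az": 0,"hand": 0.035},
])

```text
time_s: 8.15
tcp_pos: [0.4398, 0.1075, 0.1339]
tool_rot: [1.59, 1.582, -0.912]
wrist_force: [0.2, -0.4, -1.3]
grip_width: 0.562
grip_force: 63.5
```

Run:
```python
from bench import bot
from h import *
o=bot.observe();print(o['q'].round(3),o['wrist_force'],o['tcp_pos'],o['grip_width'],o['grip_force'])
go(bot,[.44,-.025,.035],0,-60)
for n in('top','side'):
    d=cam(bot,n);P=pts(d)
    m=(P[...,2]>.02)&(P[...,2]<.045)&(P[...,0]>.345)&(P[...,0]<.53)&(P[...,1]<0.01)&(P[...,1]>-.065)&(d['frame'].min(-1)>120)
    q=P[m];c=q.mean(0);A=np.c_[q[:,:2]-c[:2],np.ones(len(q))]
    for _ in range(3):
        f=np.linalg.lstsq(A,q[:,2],rcond=None)[0]; r=abs(A@f-q[:,2])<.003; A=A[r];q=q[r]
    print(n,len(q),q.min(0).round(4),q.max(0).round(4),'slope x,y deg',np.degrees(f[:2]).round(2),'z',f[2])
```

```text
[-0.977  1.481  0.913  1.923 -0.104  0.515 -0.399] [ 0.16341245 -0.40475355 -1.30103536] [0.43977309 0.10754826 0.13386735] 0.5622797415899969 63.453426361083984
t 8.15 shift [ 0.0002  0.0017 -0.0214] turn [-0.0037  0.0019  0.0036] deg 0.3 tcp-> [0.44  0.109 0.113]
top 155 [ 0.3595 -0.0523  0.0279] [ 0.5188 -0.0124  0.0339] slope x,y deg [-0.16  0.66] z 0.030887215067483823
side 83 [ 0.3633 -0.0575  0.0286] [ 0.5219 -0.0104  0.0363] slope x,y deg [0.06 5.34] z 0.032155736503720826
```

Call:
send_rows([
  {"tx": 0,"ty": 0,"tz": -0.008,"ax": 0,"ay": 0,"az": 0,"hand": 0.035},
  {"tx": 0,"ty": 0,"tz": -0.014,"ax": 0,"ay": 0,"az": 0,"hand": 0.035},
  {"tx": 0,"ty": 0,"tz": -0.017,"ax": 0,"ay": 0,"az": 0,"hand": 0.035},
  {"tx": 0,"ty": 0,"tz": -0.018,"ax": 0,"ay": 0,"az": 0,"hand": 0.035},
  {"tx": 0,"ty": 0,"tz": -0.018,"ax": 0,"ay": 0,"az": 0,"hand": 0.035},
])

```text
time_s: 8.88
tcp_pos: [0.4395, 0.1081, 0.1157]
tool_rot: [1.588, 1.581, -0.912]
wrist_force: [0.7, 0.3, -2.0]
grip_width: 0.564
grip_force: 63.5
```

Call:
send_rows([
  {"tx": 0,"ty": 0,"tz": -0.001,"ax": 0,"ay": 0,"az": 0,"hand": 0.035},
  {"tx": 0,"ty": 0,"tz": -0.001,"ax": 0,"ay": 0,"az": 0,"hand": 0.035},
])

```text
time_s: 9.12
tcp_pos: [0.4395, 0.1081, 0.1147]
tool_rot: [1.588, 1.581, -0.912]
wrist_force: [0.5, -0.3, -3.6]
grip_width: 0.565
grip_force: 63.5
```

Call:
send_rows([
  {"tx": 0,"ty": 0,"tz": -0.001,"ax": 0,"ay": 0,"az": 0,"hand": 0.035},
  {"tx": 0,"ty": 0,"tz": -0.001,"ax": 0,"ay": 0,"az": 0,"hand": 0.035},
])

```text
time_s: 9.38
tcp_pos: [0.4395, 0.1081, 0.1139]
tool_rot: [1.588, 1.58, -0.912]
wrist_force: [0.4, 2.8, 1.5]
grip_width: 0.566
grip_force: 64.1
```

Call:
send_rows([
  {"tx": 0,"ty": 0,"tz": -0.001,"ax": 0,"ay": 0,"az": 0,"hand": 0.035},
  {"tx": 0,"ty": 0,"tz": -0.001,"ax": 0,"ay": 0,"az": 0,"hand": 0.035},
])

```text
time_s: 9.62
tcp_pos: [0.4395, 0.1081, 0.1137]
tool_rot: [1.588, 1.579, -0.913]
wrist_force: [-1.7, 11.1, 18.0]
grip_width: 0.565
grip_force: 65.7
```

Call:
send_rows([
  {"tx": 0,"ty": 0,"tz": 0.001,"ax": 0,"ay": 0,"az": 0,"hand": 0.035},
  {"tx": 0,"ty": 0,"tz": 0.001,"ax": 0,"ay": 0,"az": 0,"hand": 0.07},
  {"tx": 0,"ty": 0,"tz": 0.001,"ax": 0,"ay": 0,"az": 0,"hand": 0.085},
  {"tx": 0,"ty": 0,"tz": 0.001,"ax": 0,"ay": 0,"az": 0,"hand": 0.085},
  {"tx": 0,"ty": 0,"tz": 0.001,"ax": 0,"ay": 0,"az": 0,"hand": 0.085},
])

```text
time_s: 10.25
tcp_pos: [0.4395, 0.1081, 0.1136]
tool_rot: [1.589, 1.581, -0.912]
wrist_force: [-0.1, 0.3, 0.2]
grip_width: 0.994
grip_force: 0.0
```

Call:
send_rows([
  {"tx": 0,"ty": 0.017,"tz": 0.01,"ax": 0,"ay": 0,"az": 0,"hand": 0.085},
  {"tx": 0,"ty": 0.035,"tz": 0.02,"ax": 0,"ay": 0,"az": 0,"hand": 0.085},
  {"tx": 0,"ty": 0.052,"tz": 0.04,"ax": 0,"ay": 0,"az": 0,"hand": 0.085},
  {"tx": 0,"ty": 0.06,"tz": 0.09,"ax": 0,"ay": 0,"az": 0,"hand": 0.085},
  {"tx": 0,"ty": 0.06,"tz": 0.14,"ax": 0,"ay": 0,"az": 0,"hand": 0.085},
])

```text
time_s: 10.88
tcp_pos: [0.4394, 0.1684, 0.255]
tool_rot: [1.588, 1.581, -0.912]
wrist_force: [0.6, 0.5, 0.5]
grip_width: 0.995
grip_force: 0.0
```

```bash
cat >> h.py <<'E'
def bar(bot,lo,hi,zl=.004,zh=.02,n='top',thr=120):
    d=cam(bot,n);P=pts(d)
    m=np.all((P>[*lo,zl])&(P<[*hi,zh]),-1)&(d['frame'].min(-1)>thr)
    k,l,s,c=cv2.connectedComponentsWithStats(m.astype(np.uint8))
    q=P[m];r=cv2.minAreaRect((q[:,:2]*1000).astype(np.float32))
    rib=P[np.all((P>[*lo,.028])&(P<[*hi,.055]),-1)]
    rr=cv2.minAreaRect((rib[:,:2]*1000).astype(np.float32)) if len(rib)>3 else None
    print(n,len(q),'z',np.median(q[:,2]).round(4),np.round(r[0],1),np.round(r[1],1),round(r[2],2),'| rib z',np.percentile(rib[:,2],90) if len(rib) else 0,rr); return d,P
E
python3 - <<'E'
from bench import bot
from h import *
o=bot.observe();print(o['q'].round(3),o['wrist_force'],o['tcp_pos'],o['grip_width'],o['grip_force'])
d,_=bar(bot,[.33,-.08],[.54,.03])
d,_=bar(bot,[.33,-.08],[.54,.03],n='side')
go(bot,[.44,-.031,.16],90,0);go(bot,[.44,-.031,.16],-90,0)
E
```

```text
[-1.094  1.271  1.026  1.86  -0.014  0.793 -0.345] [0.59346447 0.50771887 0.47206659] [0.43935918 0.1684059  0.25500798] 0.9947863716156596 0.0
top 0 z nan [0. 0.] [0. 0.] 0.0 | rib z 0.0400454885233799 ((438.09100341796875, -30.892118453979492), (48.050514221191406, 13.926584243774414), 1.2794222831726074)
side 57 z 0.0063 [441.2 -36.1] [155.1  45.5] 2.14 | rib z 0.0403819378709457 ((481.3913269042969, -42.40894317626953), (35.07176971435547, 134.12371826171875), 71.84800720214844)
t 10.975 shift [ 0.0002 -0.1989  0.0574] turn [0.81   0.8168 1.4206] deg 104.7 tcp-> [ 0.44  -0.031  0.315]
t 10.975 shift [ 0.0002 -0.1989  0.0574] turn [ 0.8152 -0.8084 -1.4067] deg 104.0 tcp-> [ 0.44  -0.031  0.315]
  return _methods._mean(a, axis=axis, dtype=dtype,
  ret = ret.dtype.type(ret / rcount)
```

Call:
send_rows([
  {"tx": 0,"ty": -0.02,"tz": 0.01,"ax": 0.08,"ay": -0.08,"az": -0.14,"hand": 0.085},
  {"tx": 0,"ty": -0.04,"tz": 0.02,"ax": 0.16,"ay": -0.16,"az": -0.28,"hand": 0.085},
  {"tx": 0,"ty": -0.06,"tz": 0.03,"ax": 0.245,"ay": -0.243,"az": -0.422,"hand": 0.085},
  {"tx": 0,"ty": -0.08,"tz": 0.04,"ax": 0.326,"ay": -0.323,"az": -0.563,"hand": 0.085},
  {"tx": 0,"ty": -0.1,"tz": 0.05,"ax": 0.408,"ay": -0.404,"az": -0.703,"hand": 0.085},
])

```text
time_s: 11.6
tcp_pos: [0.4395, 0.0674, 0.3038]
tool_rot: [2.521, 0.951, -0.548]
wrist_force: [-0.1, 0.4, -0.2]
grip_width: 0.995
grip_force: 0.0
```

Call:
send_rows([
  {"tx": 0,"ty": -0.02,"tz": 0,"ax": 0.08,"ay": -0.08,"az": -0.14,"hand": 0.085},
  {"tx": 0,"ty": -0.04,"tz": 0,"ax": 0.16,"ay": -0.16,"az": -0.28,"hand": 0.085},
  {"tx": 0,"ty": -0.06,"tz": 0,"ax": 0.245,"ay": -0.243,"az": -0.422,"hand": 0.085},
  {"tx": 0,"ty": -0.08,"tz": 0,"ax": 0.326,"ay": -0.323,"az": -0.563,"hand": 0.085},
  {"tx": 0,"ty": -0.1,"tz": 0,"ax": 0.408,"ay": -0.404,"az": -0.703,"hand": 0.085},
])

```text
time_s: 12.22
tcp_pos: [0.4394, -0.0326, 0.3036]
tool_rot: [-3.138, 0.001, -0.001]
wrist_force: [1.3, -0.7, 0.1]
grip_width: 0.999
grip_force: 0.0
```

Run:
```python
from bench import bot
from h import *
o=bot.observe();print(o['q'].round(3),o['wrist_force'],o['tcp_pos'])
d=cam(bot,'side');P=pts(d);f=d['frame']
t=cam(bot,'top')
m=np.all((P>[.33,-.08,.006])&(P<[.54,.03,.06]),-1);q=P[m]
b=q[(q[:,2]<.019)];r=cv2.minAreaRect((b[:,:2]*1000).astype(np.float32));print(len(b),np.median(b[:,2]),r)
k=q[q[:,2]>.033];r=cv2.minAreaRect((k[:,:2]*1000).astype(np.float32));print(len(k),k[:,2].max(),r)
go(bot,[.4385,-.031,.10],-90,0)
cv2.imwrite('pics/e.png',np.hstack([cv2.resize(f[150:250,190:290,::-1],(400,400)),cv2.resize(t['frame'][190:290,230:330,::-1],(400,400))]))
```

```text
[-0.382  0.832  0.732  2.088 -1.01   0.628 -0.499] [ 1.33452043 -0.71157958  0.11854412] [ 0.43942552 -0.03259239  0.30363944]
494 0.012838355349328812 ((453.21417236328125, -22.333621978759766), (102.93396759033203, 181.6977996826172), 85.29788208007812)
82 0.04324328992597659 ((442.30523681640625, -33.399436950683594), (49.042232513427734, 21.513105392456055), 2.595324993133545)
t 12.325 shift [-0.0006  0.0033 -0.0492] turn [-0.0033  0.0012  0.0033] deg 0.3 tcp-> [ 0.438 -0.031  0.255]
```

View pics/e.png

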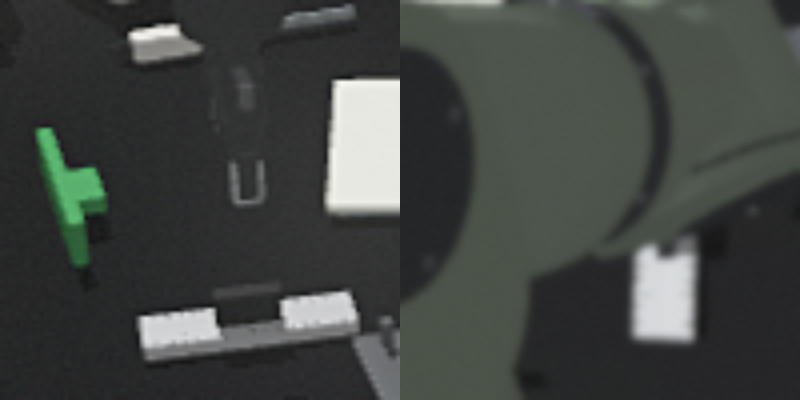

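The side crop shows the bar flat with its handle up at (140–355, 290–360), and the open fingers directly above the rib at (247,185).

Call:
send_rows([
  {"tx": 0,"ty": 0.001,"tz": -0.04,"ax": 0,"ay": 0,"az": 0,"hand": 0.085},
  {"tx": 0,"ty": 0.001,"tz": -0.08,"ax": 0,"ay": 0,"az": 0,"hand": 0.07},
  {"tx": 0,"ty": 0.001,"tz": -0.105,"ax": 0,"ay": 0,"az": 0,"hand": 0.06},
  {"tx": 0,"ty": 0.001,"tz": -0.114,"ax": 0,"ay": 0,"az": 0,"hand": 0.05},
  {"tx": 0,"ty": 0.001,"tz": -0.114,"ax": 0,"ay": 0,"az": 0,"hand": 0.04},
])

```text
time_s: 12.95
tcp_pos: [0.4394, -0.0306, 0.1891]
tool_rot: [-3.139, -0.011, 0.005]
wrist_force: [0.4, -0.1, 1.3]
grip_width: 0.468
grip_force: 0.0
```

Call:
send_rows([
  {"tx": 0,"ty": 0,"tz": 0,"ax": 0,"ay": 0,"az": 0,"hand": 0.03},
  {"tx": 0,"ty": 0,"tz": 0,"ax": 0,"ay": 0,"az": 0,"hand": 0.02},
  {"tx": 0,"ty": 0,"tz": 0,"ax": 0,"ay": 0,"az": 0,"hand": 0.005},
  {"tx": 0,"ty": 0,"tz": 0,"ax": 0,"ay": 0,"az": 0,"hand": 0.0},
  {"tx": 0,"ty": 0,"tz": 0,"ax": 0,"ay": 0,"az": 0,"hand": 0.0},
])

```text
time_s: 13.58
tcp_pos: [0.4395, -0.0308, 0.1901]
tool_rot: [-3.139, -0.008, 0.001]
wrist_force: [-0.9, 1.2, 9.7]
grip_width: 0.15
grip_force: 59.7
```

Call:
send_rows([
  {"tx": 0,"ty": 0,"tz": 0.005,"ax": 0,"ay": 0,"az": 0,"hand": 0.0},
  {"tx": 0,"ty": 0,"tz": 0.02,"ax": 0,"ay": 0,"az": 0,"hand": 0.0},
  {"tx": 0,"ty": 0,"tz": 0.05,"ax": 0,"ay": 0,"az": 0,"hand": 0.0},
  {"tx": 0,"ty": 0,"tz": 0.08,"ax": 0,"ay": 0,"az": 0,"hand": 0.0},
  {"tx": 0,"ty": 0,"tz": 0.08,"ax": 0,"ay": 0,"az": 0,"hand": 0.0},
])

```text
time_s: 14.2
tcp_pos: [0.4396, -0.0306, 0.2711]
tool_rot: [-3.14, -0.009, -0.001]
wrist_force: [0.0, 1.3, -3.5]
grip_width: 0.147
grip_force: 59.1
```

Run:
```python
from bench import bot
from h import *
o=bot.observe();print(o['q'].round(3),o['wrist_force'],o['tcp_pos'],o['grip_force'])
# plate: fit free edge from top and side (line), plate top plane; first: robust
for n in('top','side'):
    d=np.load(n+'0.npz');P=d['P'];f=d['f']
    z=P[...,2];m=(z>.006)&(z<.022)&(f.min(-1)>150)&(P[...,0]>.48)&(P[...,0]<.72)&(P[...,1]>.06)&(P[...,1]<.36)
    q=P[m][:,:2]; py=np.array([.2147,.9767]);px=np.array([.9767,-.2147])
    a=q@py;s=q@px; bins=np.arange(.235,.43,.006)
    lo=np.array([s[(a>=b)&(a<b+.006)].min() for b in bins])
    c=np.polyfit(bins+.003,lo,1); print(n,'free edge s at a=.332',np.polyval(c,.332).round(4),'slope deg',np.degrees(c[0]).round(2),'a range',np.percentile(a,[.5,99.5]).round(4),'smax',np.percentile(s,99.5),z[m].mean())
p=np.array([.4902-.02*0,.332])
c=px*.4912+py*.332; print('edge mid est',c)
for off in(.045,.020): go(bot,[*(px*(.4912-off)+py*.332),.115],-12.4,0)
```

```text
[-0.32   0.865  0.598  2.113 -1.079  0.509 -0.45 ] [ 0.02587593  1.31794519 -3.50040507] [ 0.43959829 -0.03057235  0.27107804] 59.065518379211426
top free edge s at a=.332 0.4886 slope deg -0.26 a range [0.2215 0.4396] smax 0.6334311743211645 0.013227932073042582
side free edge s at a=.332 0.4947 slope deg -0.19 a range [0.2185 0.4401] smax 0.6114199146143275 0.016184605219291815
edge mid est [0.55103544 0.21880376]
t 14.2 shift [ 0.0675  0.259  -0.0011] turn [-1.5000e-03 -7.0000e-04  1.3487e+00] deg 77.3 tcp-> [0.507 0.228 0.27 ]
t 14.2 shift [ 0.0919  0.2537 -0.0011] turn [-1.5000e-03 -7.0000e-04  1.3487e+00] deg 77.3 tcp-> [0.532 0.223 0.27 ]
```

Call:
send_rows([
  {"tx": 0.008,"ty": 0.032,"tz": 0,"ax": 0,"ay": 0,"az": 0.17,"hand": 0},
  {"tx": 0.016,"ty": 0.064,"tz": 0,"ax": 0,"ay": 0,"az": 0.34,"hand": 0},
  {"tx": 0.024,"ty": 0.096,"tz": 0,"ax": 0,"ay": 0,"az": 0.51,"hand": 0},
  {"tx": 0.032,"ty": 0.128,"tz": 0,"ax": 0,"ay": 0,"az": 0.68,"hand": 0},
])

```text
time_s: 14.7
tcp_pos: [0.4715, 0.0983, 0.2689]
tool_rot: [-2.955, -1.063, 0.005]
wrist_force: [0.2, 0.1, -3.2]
grip_width: 0.151
grip_force: 59.1
```

Call:
send_rows([
  {"tx": 0.009,"ty": 0.033,"tz": 0,"ax": 0,"ay": 0,"az": 0.17,"hand": 0},
  {"tx": 0.018,"ty": 0.066,"tz": 0,"ax": 0,"ay": 0,"az": 0.34,"hand": 0},
  {"tx": 0.027,"ty": 0.099,"tz": 0,"ax": 0,"ay": 0,"az": 0.51,"hand": 0},
  {"tx": 0.033,"ty": 0.13,"tz": 0,"ax": 0,"ay": 0,"az": 0.672,"hand": 0},
  {"tx": 0.033,"ty": 0.13,"tz": 0,"ax": 0,"ay": 0,"az": 0.672,"hand": 0},
])

```text
time_s: 15.32
tcp_pos: [0.5041, 0.2291, 0.2685]
tool_rot: [-2.44, -1.976, 0.004]
wrist_force: [-0.9, -0.6, -2.7]
grip_width: 0.149
grip_force: 59.1
```

Run:
```python
from bench import bot
from h import *
o=bot.observe();print(o['q'].round(3),o['wrist_force'],o['tcp_pos'],o['grip_force'])
px=np.array([.9767,-.2147]);py=np.array([.2147,.9767])
go(bot,[*(px*(.4912-.045)+py*.331),.056],-12.2,0)
```

```text
[-0.712  0.923  0.457  1.715 -0.619  0.655 -0.118] [-0.926552   -0.57354413 -2.74485417] [0.50410757 0.22905071 0.26854583] 59.09557342529297
t 15.325 shift [ 0.0028 -0.0016 -0.0575] turn [-0.     -0.0035 -0.0036] deg 0.3 tcp-> [0.507 0.227 0.211]
```

Call:
send_rows([
  {"tx": 0,"ty": 0,"tz": -0.03,"ax": 0,"ay": -0.003,"az": -0.004,"hand": 0},
  {"tx": 0,"ty": 0,"tz": -0.055,"ax": 0,"ay": -0.003,"az": -0.004,"hand": 0},
  {"tx": 0,"ty": 0,"tz": -0.07,"ax": 0,"ay": -0.003,"az": -0.004,"hand": 0},
  {"tx": 0,"ty": 0,"tz": -0.075,"ax": 0,"ay": -0.003,"az": -0.004,"hand": 0},
  {"tx": 0,"ty": 0,"tz": -0.075,"ax": 0,"ay": -0.003,"az": -0.004,"hand": 0},
])

```text
time_s: 15.95
tcp_pos: [0.5046, 0.2269, 0.1949]
tool_rot: [2.449, 1.965, 0.0]
wrist_force: [0.5, -0.0, -2.6]
grip_width: 0.149
grip_force: 59.1
```

Call:
send_rows([
  {"tx": 0,"ty": 0,"tz": -0.001,"ax": 0,"ay": 0,"az": 0,"hand": 0},
  {"tx": 0,"ty": 0,"tz": -0.002,"ax": 0,"ay": 0,"az": 0,"hand": 0},
  {"tx": 0,"ty": 0,"tz": -0.002,"ax": 0,"ay": 0,"az": 0,"hand": 0},
])

```text
time_s: 16.32
tcp_pos: [0.5045, 0.2271, 0.1928]
tool_rot: [2.449, 1.966, 0.0]
wrist_force: [0.3, -0.1, -2.7]
grip_width: 0.148
grip_force: 59.1
```

```bash
cat > gap.py <<'E'
from bench import bot
from h import *
o=bot.observe();print(o['time_s'],o['wrist_force'].round(1),o['moment'].round(2),o['tcp_pos'].round(4),o['tool_rot'].round(4))
px=np.array([.9767,-.2147]);py=np.array([.2147,.9767])
for n in('side','top'):
    d=cam(bot,n);P=pts(d);m=(P[...,2]>.001)&(P[...,2]<.03)&(d['frame'].min(-1)>110)&(P[...,0]>.4)&(P[...,0]<.7)&(P[...,1]>.05)&(P[...,1]<.36)
    q=P[m];a=q[:,:2]@py;s=q[:,:2]@px
    out=[]
    for b in(.255,.265,.275,.285,.375,.385,.395,.405):
        k=np.sort(s[(a>=b)&(a<b+.01)&(s<.56)]); 
        if len(k)<3: continue
        g=np.diff(k);i=g.argmax();out.append((b,k[0].round(4),k[i].round(4),k[i+1].round(4),(g[i]*1000).round(1)))
    print(n,*out,sep='\n ')
    b=s<.49; print(' bar a range',a[b].min(),a[b].max())
    save(f'pics/gap_{n}.png',d)
E
python3 gap.py
```

```text
16.325 [ 0.3 -0.1 -2.7] [-0.03  0.02 -0.01] [0.5045 0.2271 0.1928] [2.4489e+00 1.9657e+00 3.0000e-04]
side
 (0.255, np.float64(0.4282), np.float64(0.4617), np.float64(0.4947), np.float64(32.9))
 (0.265, np.float64(0.4309), np.float64(0.4641), np.float64(0.4947), np.float64(30.5))
 (0.275, np.float64(0.4332), np.float64(0.4637), np.float64(0.494), np.float64(30.3))
 (0.285, np.float64(0.4292), np.float64(0.4632), np.float64(0.494), np.float64(30.7))
 (0.375, np.float64(0.4657), np.float64(0.4658), np.float64(0.4902), np.float64(24.4))
 (0.385, np.float64(0.4898), np.float64(0.4898), np.float64(0.4936), np.float64(3.8))
 (0.395, np.float64(0.4359), np.float64(0.4359), np.float64(0.465), np.float64(29.0))
 (0.405, np.float64(0.4391), np.float64(0.4642), np.float64(0.489), np.float64(24.8))
 bar a range 0.24523195095651795 0.45737047721990065
top
 (0.255, np.float64(0.4268), np.float64(0.4591), np.float64(0.4887), np.float64(29.6))
 (0.265, np.float64(0.4282), np.float64(0.4619), np.float64(0.4886), np.float64(26.7))
 (0.275, np.float64(0.4344), np.float64(0.4634), np.float64(0.489), np.float64(25.7))
 (0.285, np.float64(0.4254), np.float64(0.4666), np.float64(0.49), np.float64(23.4))
 bar a range 0.2237090775565212 0.3262025032166265
```

Call:
send_rows([
  {"tx": 0.006,"ty": -0.001,"tz": -0.001,"ax": 0,"ay": 0,"az": 0,"hand": 0},
  {"tx": 0.011,"ty": -0.002,"tz": -0.002,"ax": 0,"ay": 0,"az": 0,"hand": 0},
  {"tx": 0.016,"ty": -0.003,"tz": -0.002,"ax": 0,"ay": 0,"az": 0,"hand": 0},
  {"tx": 0.018,"ty": -0.004,"tz": -0.002,"ax": 0,"ay": 0,"az": 0,"hand": 0},
  {"tx": 0.018,"ty": -0.004,"tz": -0.002,"ax": 0,"ay": 0,"az": 0,"hand": 0},
])

```text
time_s: 17.05
tcp_pos: [0.5226, 0.2229, 0.1906]
tool_rot: [2.449, 1.965, -0.0]
wrist_force: [-0.0, -0.1, -2.7]
grip_width: 0.152
grip_force: 59.1
```

```bash
python3 gap.py; python3 -c "
import cv2,numpy as np
a=cv2.imread('pics/gap_side.png')[150:220,240:340];b=cv2.imread('pics/gap_top.png')[150:250,160:290]
cv2.imwrite('pics/f.png',np.vstack([cv2.resize(a,(500,350),interpolation=cv2.INTER_CUBIC)]))"
```

```text
17.05 [-0.  -0.1 -2.7] [ 0.   -0.02  0.05] [0.5226 0.2229 0.1906] [ 2.4492e+00  1.9654e+00 -3.0000e-04]
side
 (0.255, np.float64(0.4477), np.float64(0.4849), np.float64(0.4949), np.float64(10.0))
 (0.265, np.float64(0.4474), np.float64(0.481), np.float64(0.4944), np.float64(13.4))
 (0.275, np.float64(0.4471), np.float64(0.4842), np.float64(0.4942), np.float64(10.0))
 (0.285, np.float64(0.4496), np.float64(0.4803), np.float64(0.4938), np.float64(13.5))
 (0.375, np.float64(0.494), np.float64(0.519), np.float64(0.5296), np.float64(10.5))
 (0.385, np.float64(0.4829), np.float64(0.4831), np.float64(0.49), np.float64(6.8))
 (0.395, np.float64(0.4575), np.float64(0.4575), np.float64(0.4829), np.float64(25.3))
 (0.405, np.float64(0.461), np.float64(0.4641), np.float64(0.489), np.float64(25.0))
 bar a range 0.24175644767361953 0.4311747058793961
top
 (0.255, np.float64(0.445), np.float64(0.4763), np.float64(0.4892), np.float64(12.9))
 (0.265, np.float64(0.448), np.float64(0.4807), np.float64(0.4889), np.float64(8.2))
 (0.275, np.float64(0.4496), np.float64(0.4819), np.float64(0.4902), np.float64(8.3))
 (0.285, np.float64(0.4447), np.float64(0.4828), np.float64(0.4905), np.float64(7.8))
 bar a range 0.22348775158816236 0.3268673450918903
```

View pics/f.png

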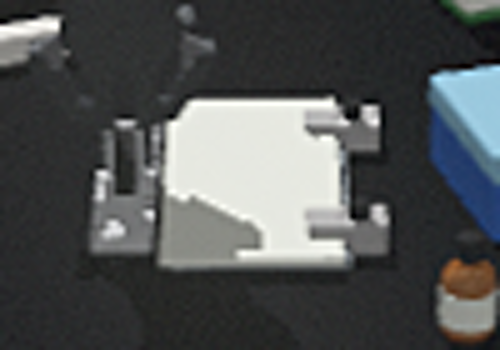

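The side crop shows the bar at (90–155, 120–255) parallel to the plate's free edge at x≈162, with a gap of a few millimetres. I'll close it slowly and watch the force.

Call:
send_rows([
  {"tx": 0.001,"ty": 0,"tz": 0,"ax": 0,"ay": 0,"az": 0,"hand": 0},
  {"tx": 0.002,"ty": 0,"tz": 0,"ax": 0,"ay": 0,"az": 0,"hand": 0},
  {"tx": 0.003,"ty": -0.001,"tz": 0,"ax": 0,"ay": 0,"az": 0,"hand": 0},
  {"tx": 0.003,"ty": -0.001,"tz": 0,"ax": 0,"ay": 0,"az": 0,"hand": 0},
])

```text
time_s: 17.65
tcp_pos: [0.5256, 0.2219, 0.1907]
tool_rot: [2.449, 1.965, -0.0]
wrist_force: [0.0, -0.5, -3.3]
grip_width: 0.15
grip_force: 59.1
```

Call:
send_rows([
  {"tx": 0.0005,"ty": 0,"tz": 0,"ax": 0,"ay": 0,"az": 0,"hand": 0},
  {"tx": 0.001,"ty": 0,"tz": 0,"ax": 0,"ay": 0,"az": 0,"hand": 0},
  {"tx": 0.001,"ty": 0,"tz": 0,"ax": 0,"ay": 0,"az": 0,"hand": 0},
])

```text
time_s: 18.02
tcp_pos: [0.5265, 0.2221, 0.1907]
tool_rot: [2.449, 1.966, -0.0]
wrist_force: [-0.0, -0.9, -2.8]
grip_width: 0.149
grip_force: 59.1
```

Call:
send_rows([
  {"tx": 0.0007,"ty": -0.0002,"tz": 0,"ax": 0,"ay": 0,"az": 0,"hand": 0},
  {"tx": 0.0007,"ty": -0.0002,"tz": 0,"ax": 0,"ay": 0,"az": 0,"hand": 0},
])

```text
time_s: 18.27
tcp_pos: [0.5272, 0.2218, 0.1907]
tool_rot: [2.449, 1.966, -0.0]
wrist_force: [0.1, 0.6, -3.1]
grip_width: 0.15
grip_force: 59.1
```

Call:
send_rows([
  {"tx": 0.0005,"ty": -0.0001,"tz": 0,"ax": 0,"ay": 0,"az": 0,"hand": 0},
  {"tx": 0.0005,"ty": -0.0001,"tz": 0,"ax": 0,"ay": 0,"az": 0,"hand": 0},
])

```text
time_s: 18.52
tcp_pos: [0.5277, 0.2218, 0.1907]
tool_rot: [2.449, 1.966, -0.0]
wrist_force: [0.2, -0.2, -2.4]
grip_width: 0.15
grip_force: 59.1
```

Call:
send_rows([
  {"tx": 0.0007,"ty": -0.0002,"tz": 0,"ax": 0,"ay": 0,"az": 0,"hand": 0},
  {"tx": 0.0007,"ty": -0.0002,"tz": 0,"ax": 0,"ay": 0,"az": 0,"hand": 0},
])

```text
time_s: 18.77
tcp_pos: [0.5283, 0.2216, 0.1906]
tool_rot: [2.449, 1.966, -0.001]
wrist_force: [-2.0, 0.2, -2.0]
grip_width: 0.145
grip_force: 59.2
```

Call:
send_rows([
  {"tx": 0.0005,"ty": -0.0001,"tz": 0,"ax": 0,"ay": 0,"az": 0,"hand": 0},
  {"tx": 0.0005,"ty": -0.0001,"tz": 0,"ax": 0,"ay": 0,"az": 0,"hand": 0},
])

```text
time_s: 19.02
tcp_pos: [0.5286, 0.2215, 0.1906]
tool_rot: [2.449, 1.966, -0.002]
wrist_force: [-5.1, -0.7, -2.0]
grip_width: 0.148
grip_force: 59.4
```

```bash
python3 gap.py
```

```text
19.025 [-5.1 -0.7 -2. ] [-0.02  1.19  0.3 ] [0.5286 0.2215 0.1906] [ 2.4492e+00  1.9665e+00 -1.5000e-03]
side
 (0.255, np.float64(0.4546), np.float64(0.515), np.float64(0.5248), np.float64(9.9))
 (0.265, np.float64(0.461), np.float64(0.4813), np.float64(0.488), np.float64(6.8))
 (0.275, np.float64(0.4534), np.float64(0.5414), np.float64(0.5514), np.float64(10.0))
 (0.285, np.float64(0.4532), np.float64(0.4734), np.float64(0.4835), np.float64(10.1))
 (0.375, np.float64(0.4904), np.float64(0.5296), np.float64(0.5402), np.float64(10.6))
 (0.385, np.float64(0.4901), np.float64(0.5187), np.float64(0.5224), np.float64(3.7))
 (0.395, np.float64(0.4899), np.float64(0.5364), np.float64(0.5436), np.float64(7.2))
 (0.405, np.float64(0.4645), np.float64(0.4713), np.float64(0.4932), np.float64(21.9))
 bar a range 0.24458126430689447 0.4156760459623952
top
 (0.255, np.float64(0.4521), np.float64(0.5419), np.float64(0.5452), np.float64(3.2))
 (0.265, np.float64(0.4549), np.float64(0.5096), np.float64(0.512), np.float64(2.4))
 (0.275, np.float64(0.455), np.float64(0.5243), np.float64(0.5273), np.float64(3.0))
 (0.285, np.float64(0.4508), np.float64(0.549), np.float64(0.5515), np.float64(2.5))
 bar a range 0.2239664210878092 0.3262623726022978
```

There is contact at about 5 N, and the +0.3 N·m moment about z shows it's on the +y end. I'll square the bar up.

Call:
send_rows([
  {"tx": 0.0002,"ty": 0,"tz": 0,"ax": 0,"ay": 0,"az": 0.004,"hand": 0},
  {"tx": 0.0002,"ty": 0,"tz": 0,"ax": 0,"ay": 0,"az": 0.004,"hand": 0},
])

```text
time_s: 19.38
tcp_pos: [0.5287, 0.2215, 0.1906]
tool_rot: [2.445, 1.971, -0.002]
wrist_force: [-6.0, -0.9, 0.4]
grip_width: 0.151
grip_force: 59.5
```

```bash
python3 -c "
from bench import bot
o=bot.observe();print(o['wrist_force'].round(1),o['moment'].round(2),o['tcp_pos'].round(4),o['tool_rot'].round(4))"
```

```text
[-6.  -0.9  0.4] [-0.07  1.3   0.21] [0.5287 0.2215 0.1906] [ 2.4455e+00  1.9712e+00 -1.8000e-03]
```

Call:
send_rows([
  {"tx": 0,"ty": 0,"tz": 0,"ax": 0,"ay": 0,"az": 0.005,"hand": 0},
  {"tx": 0,"ty": 0,"tz": 0,"ax": 0,"ay": 0,"az": 0.005,"hand": 0},
])

```text
time_s: 19.62
tcp_pos: [0.5287, 0.2215, 0.1905]
tool_rot: [2.441, 1.977, -0.002]
wrist_force: [-5.6, -0.6, -0.7]
grip_width: 0.147
grip_force: 59.4
```

```bash
python3 -c "
from bench import bot
o=bot.observe();print(o['wrist_force'].round(1),o['moment'].round(2),o['tcp_pos'].round(4),o['tool_rot'].round(4))"
```

```text
[-5.6 -0.6 -0.7] [-0.04  1.29 -0.07] [0.5287 0.2215 0.1905] [ 2.441e+00  1.977e+00 -1.700e-03]
```

The moment is now balanced, so I'll lower it onto the bench.

Call:
send_rows([
  {"tx": -0.0002,"ty": 0,"tz": -0.0005,"ax": 0,"ay": 0,"az": -0.001,"hand": 0},
  {"tx": -0.0002,"ty": 0,"tz": -0.001,"ax": 0,"ay": 0,"az": -0.001,"hand": 0},
  {"tx": -0.0002,"ty": 0,"tz": -0.001,"ax": 0,"ay": 0,"az": -0.001,"hand": 0},
])

```text
time_s: 20.0
tcp_pos: [0.5286, 0.2215, 0.1902]
tool_rot: [2.442, 1.976, -0.001]
wrist_force: [-9.0, 0.9, 11.8]
grip_width: 0.148
grip_force: 61.2
```

```bash
python3 -c "
from bench import bot
o=bot.observe();print(o['wrist_force'].round(1),o['moment'].round(2),o['tcp_pos'].round(4),o['tool_rot'].round(4))"
```

```text
[-9.   0.9 11.8] [-0.16  1.83  0.02] [0.5286 0.2215 0.1902] [ 2.4418e+00  1.9758e+00 -6.0000e-04]
```

Call:
send_rows([
  {"tx": -0.0002,"ty": 0,"tz": 0.0007,"ax": 0,"ay": 0,"az": 0,"hand": 0},
  {"tx": -0.0002,"ty": 0,"tz": 0.0007,"ax": 0,"ay": 0,"az": 0,"hand": 0},
])

```text
time_s: 20.25
tcp_pos: [0.5286, 0.2216, 0.1904]
tool_rot: [2.441, 1.976, -0.001]
wrist_force: [-4.8, 0.2, 0.0]
grip_width: 0.15
grip_force: 59.6
```

```bash
python3 -c "
from bench import bot
o=bot.observe();print(o['wrist_force'].round(1),o['moment'].round(2),o['tcp_pos'].round(4),o['tool_rot'].round(4))"
```

```text
[-4.8  0.2  0. ] [0.17 1.08 0.  ] [0.5286 0.2216 0.1904] [ 2.4413e+00  1.9757e+00 -5.0000e-04]
```

Call:
send_rows([
  {"tx": 0,"ty": 0,"tz": 0,"ax": 0,"ay": 0,"az": 0,"hand": 0.02},
  {"tx": 0,"ty": 0,"tz": 0,"ax": 0,"ay": 0,"az": 0,"hand": 0.03},
  {"tx": 0,"ty": 0,"tz": 0,"ax": 0,"ay": 0,"az": 0,"hand": 0.035},
  {"tx": 0,"ty": 0,"tz": 0,"ax": 0,"ay": 0,"az": 0,"hand": 0.035},
  {"tx": 0,"ty": 0,"tz": 0,"ax": 0,"ay": 0,"az": 0,"hand": 0.035},
])

```text
time_s: 20.88
tcp_pos: [0.5287, 0.2215, 0.1904]
tool_rot: [2.441, 1.975, 0.0]
wrist_force: [-0.4, -0.2, 0.7]
grip_width: 0.407
grip_force: 0.0
```

Call:
send_rows([
  {"tx": 0,"ty": 0,"tz": 0.01,"ax": 0,"ay": 0,"az": 0,"hand": 0.035},
  {"tx": 0,"ty": 0,"tz": 0.04,"ax": 0,"ay": 0,"az": 0,"hand": 0.035},
  {"tx": 0,"ty": 0,"tz": 0.09,"ax": 0,"ay": 0,"az": 0,"hand": 0.035},
  {"tx": 0,"ty": 0,"tz": 0.14,"ax": 0,"ay": 0,"az": 0,"hand": 0.035},
  {"tx": 0,"ty": 0,"tz": 0.18,"ax": 0,"ay": 0,"az": 0,"hand": 0.035},
])

```text
time_s: 21.5
tcp_pos: [0.5285, 0.2213, 0.3731]
tool_rot: [2.441, 1.975, 0.002]
wrist_force: [0.2, 0.3, 0.6]
grip_width: 0.412
grip_force: 0.0
```

Call:
send_rows([
  {"tx": -0.01,"ty": -0.05,"tz": 0,"ax": 0,"ay": 0,"az": 0,"hand": 0.035},
  {"tx": -0.02,"ty": -0.1,"tz": 0,"ax": 0,"ay": 0,"az": 0,"hand": 0.035},
  {"tx": -0.03,"ty": -0.15,"tz": 0,"ax": 0,"ay": 0,"az": 0,"hand": 0.035},
  {"tx": -0.04,"ty": -0.2,"tz": 0,"ax": 0,"ay": 0,"az": 0,"hand": 0.035},
  {"tx": -0.05,"ty": -0.25,"tz": 0,"ax": 0,"ay": 0,"az": 0,"hand": 0.035},
])

```text
time_s: 22.12
tcp_pos: [0.4781, -0.0301, 0.3711]
tool_rot: [2.441, 1.975, 0.001]
wrist_force: [1.3, -1.0, 0.1]
grip_width: 0.408
grip_force: 0.0
```

```bash
python3 gap.py; python3 -c "
import cv2,numpy as np
a=cv2.imread('pics/gap_side.png')[155:225,250:330];b=cv2.imread('pics/gap_top.png')[150:230,165:265]
cv2.imwrite('pics/g.png',np.hstack([cv2.resize(a,(400,350),interpolation=cv2.INTER_CUBIC),cv2.resize(b,(400,350),interpolation=cv2.INTER_CUBIC)]))"
```

```text
22.125 [ 1.3 -1.   0.1] [-0.02 -0.05 -0.04] [ 0.4781 -0.0301  0.3711] [2.4406e+00 1.9752e+00 8.0000e-04]
side
 (0.255, np.float64(0.4514), np.float64(0.5515), np.float64(0.5582), np.float64(6.7))
 (0.265, np.float64(0.4538), np.float64(0.4743), np.float64(0.4811), np.float64(6.9))
 (0.275, np.float64(0.4497), np.float64(0.4497), np.float64(0.4567), np.float64(7.0))
 (0.285, np.float64(0.4491), np.float64(0.4665), np.float64(0.4736), np.float64(7.1))
 (0.375, np.float64(0.4516), np.float64(0.4585), np.float64(0.4799), np.float64(21.4))
 (0.385, np.float64(0.4471), np.float64(0.4583), np.float64(0.4797), np.float64(21.4))
 (0.395, np.float64(0.4539), np.float64(0.4613), np.float64(0.4792), np.float64(17.8))
 (0.405, np.float64(0.4495), np.float64(0.5506), np.float64(0.5578), np.float64(7.2))
 bar a range 0.24327919063025105 0.4578979322382127
top
 (0.255, np.float64(0.5448), np.float64(0.545), np.float64(0.5474), np.float64(2.4))
 (0.265, np.float64(0.5312), np.float64(0.5326), np.float64(0.5359), np.float64(3.3))
 (0.275, np.float64(0.5133), np.float64(0.5133), np.float64(0.5177), np.float64(4.4))
 (0.285, np.float64(0.4955), np.float64(0.5024), np.float64(0.5053), np.float64(2.9))
 (0.375, np.float64(0.47), np.float64(0.5551), np.float64(0.5574), np.float64(2.3))
 (0.385, np.float64(0.464), np.float64(0.464), np.float64(0.4669), np.float64(2.9))
 (0.395, np.float64(0.4542), np.float64(0.4542), np.float64(0.4575), np.float64(3.3))
 (0.405, np.float64(0.4548), np.float64(0.4781), np.float64(0.4819), np.float64(3.7))
 bar a range 0.2976100847702127 0.4403932566065106
```

View pics/g.png

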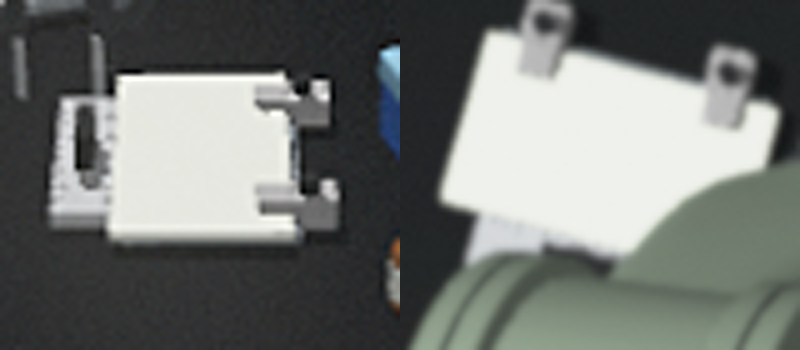

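The side crop shows the bar lying flat with its handle up at (50–115, 95–228). It is flush against the plate's free edge (x≈112), inside both ends (y 75–242), and the gripper is clear of it.

```bash
python3 -c "
from bench import bot
print(bot.sign_off())"
```

```text
the job is handed in; nothing more can be done
None
```

The straightedge was laid flat on the open bench and let go, then retaken and laid handle up, flush along the plate's free edge and inside both ends; the job was handed in at about 22 s, and the hand-in gave no verdict.

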